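# Hang the drying bracket and put the washed ink tubs to drain

## Task

Hook both claws of the loose drying bracket into the upper slots of the two uprights on the bench stand and press it down until it is fully home and the sprung catch snaps over it. Then put every washed ink tub lying on the table upside down over a peg of the hung bracket, one tub per peg, its rim flat on the deck. Leave the ink can, the brayer and the palette knife where they are.

Things in the scene. Friction and masses are not known exactly. Their poses are not given: they have to be found in the camera images.
- stand: Dark steel bench stand, fixed: base plate and two slotted uprights 40 mm wide, 222 mm tall, centred at y = -140 and +140 mm. Origin on the table, midway, in the plane of the uprights' front faces. x points backwards (the bracket comes in along +x), y to its left, z up. Cross bar and catch lie behind that plane, up to z = 175 mm. Home: bracket's rear face at x = 0, its underside at z = 90 mm.
- slot_left (a point): Middle of the lower edge, on the front face, of the upper slot in the left upright (y +140 mm, 140 mm above the table). The slot is 16 mm wide and 54 mm high, cut through a web 6 mm thick. A lower slot 36 to 90 mm above the table stays empty. Axes as for the stand.
- slot_right (a point): Middle of the lower edge, on the front face, of the upper slot in the right upright (y -140 mm, 140 mm above the table). The slot is 16 mm wide and 54 mm high, cut through a web 6 mm thick. A lower slot 36 to 90 mm above the table stays empty. Axes as for the stand.
- bracket_grip (a point): Grip tab of the loose drying bracket (steel back, grey plastic deck, 0.5 kg): upright plate 12 mm thick (x), 50 mm wide (y), free for 70 mm. Point: centre of its thickness and width, 22 mm below its top, 118 mm above the bracket's underside (on which it stands at the start), 6 mm in front of its rear face. Axes: x to the rear (claws), y left, z up. Home: x = -6, y = 0, z = 208 mm in the stand's frame. Centre of mass about 7 mm in front.
- claw_left (a point): Left steel claw of the bracket, 10 mm wide: a neck 12 mm high runs 8 mm back from the rear face to a lip 6 mm thick that hangs 25 mm below the neck. Point: middle of the neck over the lip, 56 mm above the underside, 11 mm behind the rear face. To hook: go in along the stand's x about 33 mm (29 to 37) above home till the rear face meets the uprights, then down. Play 2 mm.
- claw_right (a point): Right steel claw of the bracket, 10 mm wide: a neck 12 mm high runs 8 mm back from the rear face to a lip 6 mm thick that hangs 25 mm below the neck. Point: middle of the neck over the lip, 56 mm above the underside, 11 mm behind the rear face. To hook: go in along the stand's x about 33 mm (29 to 37) above home till the rear face meets the uprights, then down. Play 2 mm.
- tongue (a point): Rear end of a rounded steel tongue (32 mm wide, 8 mm high, sticking 10 mm out of the rear face) in the middle of the bracket's back plate, 34 mm above its underside. The back plate is 370 mm wide, 70 mm high; the slatted deck reaches 112 mm forward of the rear face, its top 10 mm above the underside. Axes as for the grip tab.
- catch (a joint): Sprung brass pawl on the stand, midway between the uprights, just behind their front plane. 0 rad at rest (forward). Once hooked and let down, the bracket's own weight rests on it about 17 mm above home; a further push of about 8 to 18 N down on the bracket takes the tongue past. It swings to about 0.2 rad and snaps back to 0 over the tongue when the bracket is home, locking it against lifting.
- peg1 (a point): Rounded top of the rightmost drying peg of the bracket, 138 mm to the -y side of the grip tab's middle and 66 mm in front of its point. The peg is a round upright post 24 mm thick that rises 60 mm above the slatted deck; the deck's top lies 60 mm below this point. Axes as for the grip tab of the bracket.
- peg2 (a point): Rounded top of the inner right drying peg of the bracket, 46 mm to the -y side of the grip tab's middle and 66 mm in front of its point. The peg is a round upright post 24 mm thick that rises 60 mm above the slatted deck; the deck's top lies 60 mm below this point. Axes as for the grip tab of the bracket.
- peg3 (a point): Rounded top of the inner left drying peg of the bracket, 46 mm to the +y side of the grip tab's middle and 66 mm in front of its point. The peg is a round upright post 24 mm thick that rises 60 mm above the slatted deck; the deck's top lies 60 mm below this point. Axes as for the grip tab of the bracket.
- peg4 (a point): Rounded top of the leftmost drying peg of the bracket, 138 mm to the +y side of the grip tab's middle and 66 mm in front of its point. The peg is a round upright post 24 mm thick that rises 60 mm above the slatted deck; the deck's top lies 60 mm below this point. Axes as for the grip tab of the bracket.
- tub1_center (a point): White plastic ink tub, open at one end, square, 52 x 52 mm, 88 mm long, walls and bottom 3.5 mm (inside 45 x 45 mm), 80 g (60 to 110). Starts lying on a flat side on the table. Point: its middle, 26 mm from every side, 44 mm from either end. Its x axis points out of the mouth; y and z are normal to its sides. Three or four tubs are present (an absent one reads None).
- tub2_center (a point): White plastic ink tub, open at one end, square, 52 x 52 mm, 88 mm long, walls and bottom 3.5 mm (inside 45 x 45 mm), 80 g (60 to 110). Starts lying on a flat side on the table. Point: its middle, 26 mm from every side, 44 mm from either end. Its x axis points out of the mouth; y and z are normal to its sides. Three or four tubs are present (an absent one reads None).
- tub3_center (a point): White plastic ink tub, open at one end, square, 52 x 52 mm, 88 mm long, walls and bottom 3.5 mm (inside 45 x 45 mm), 80 g (60 to 110). Starts lying on a flat side on the table. Point: its middle, 26 mm from every side, 44 mm from either end. Its x axis points out of the mouth; y and z are normal to its sides. Three or four tubs are present (an absent one reads None).
- tub4_center (a point): White plastic ink tub, open at one end, square, 52 x 52 mm, 88 mm long, walls and bottom 3.5 mm (inside 45 x 45 mm), 80 g (60 to 110). Starts lying on a flat side on the table. Point: its middle, 26 mm from every side, 44 mm from either end. Its x axis points out of the mouth; y and z are normal to its sides. Three or four tubs are present (an absent one reads None).
- ink_can: Closed steel ink can, 72 mm in diameter, 100 mm tall, standing; origin under its centre. Leave it alone.
- brayer: Rubber ink roller with a wooden handle, lying; roller 110 mm long, 40 mm in diameter, whole length about 170 mm, the handle to -x; origin under the roller's middle. Leave it alone.
- palette_knife: Palette knife lying flat, about 200 mm long along its x axis, handle to -x. Leave it alone.
Mind the look-alikes: they are no part of the job. What is shaped like the part that bears tub1_center but black or yellow is not meant.

How it is judged:
By the outcome, as a careful person would: the job done as asked, in the order asked, and still so for the second after the job is handed in, with the robot touching nothing.
Of tub1, tub2, tub3, tub4 only 3 to 4 are there at a start; the rules pass over those that are not, and their reading is None.
At some moment in a run one of tub1, tub2, tub3, tub4 may be knocked a few centimetres aside while the robot is not near it.
It also fails if it takes over 210 s, if anything falls off the work surface, if the arm or the gripper's body presses on something with over 40 N, if the wrist force passes 120 N, or if a joint passes its speed limit or range.

## Robot

A 7-joint arm with a two-finger parallel gripper is mounted at the origin on the work surface. World frame = base frame: x ahead of the robot, y to its left, z up, the work surface at z = 0. Lengths are in m, angles in rad, forces in N, time in s.
With the tool pointing down it reaches from about 0.35 to 0.9 m from the base axis. Payload 19.9 kg.
Tool frame: the origin (TCP) lies midway between the tips of the shut fingers; the grasp point (between the pads) lies 19 mm behind it; z points along the fingers, y is the line along which they close (so a half turn about z gives the same grasp; the last joint's range is limited). The gripper opens to 85 mm and grips with 20 to 120 N. Pads are 22 mm wide; open, the fingers measure 114 mm over their backs; the gripper's body (76 mm by 85 mm) begins 54 mm behind the grasp point. The pads swing forward as they close: fully open they stand 13 mm farther back than shut.
Start: joints at [-1.236, 0.417, -0.01, 1.614, 0.005, 1.111, -0.053], TCP at [0.23, 0.581, 0.231] pointing down, gripper open.
Joint ranges: [-2.81, 2.81], [-0.39, 2.02], [-1.27, 1.25], [0.06, 2.57], [-1.19, 4.33], [0.19, 2], [-2.82, 2.82]. Speed limits (rad/s): [1.89, 1.89, 2.39, 2.39, 3.01, 3.01, 3.01].

## Interface

Orientations are given as a unit quaternion [w, x, y, z].
In Python, from plant import get_state, get_image, job_done gives the robot as it stands. The module is installed in compiled form; this text tells all that it offers.
- The arm moves only by the tool play_rows, never from a script. Its argument "targets" is text: rows parted by semicolons, each of 7 numbers parted by spaces: the turn, a rotation vector about the tool's x, y, z normalised to -1 to 1, where 1 is 180 degrees, then the shift along the tool's x, y, z normalised to -1 to 1, where 1 is 0.2 m, then the gripper command: -1 is shut, 1 is fully open, values between are in proportion. A call has 1 to 20 rows; each row is the pose to reach, as a shift and turn from the pose commanded when the call began, along the tool's axes at that moment, turning the shorter way round; what a row does not reach only later rows make up. A row lasts 1/10 s, in which the tool goes at most 50 mm and 8.59 degrees, less where a joint would pass 70% of its speed; a pose out of reach is approached as far as the arm can. A call with a number of a shift or a turn outside -1 to 1 is refused whole. A call with a gripper value outside its range is refused whole. The fingers move at their own pace and stop on an object; the grip force is fixed at half the most. Time passes only in rows, so rows that repeat a pose let the fingers close. It gives the time, the measured TCP pose, the force, the opening and the grip force at its end, in the units of the state.
- get_state(): the state, without advancing time (a new reading comes with each control period).
- get_image(name): name is "scene" or "top" or "wrist"; returns a dict with "frame" (384x512x3 uint8, blue, green, red), "fx", "fy", "cx", "cy" (pixels), "distortion" ([k1, k2, p1, p2, k3] as OpenCV has them; the pictures are not rectified), "position" and "orientation" of the camera in the world; the wrist camera has in their place "mount" (4x4, takes a point from camera to tool coordinates, whose origin is the TCP and whose axes are the flange's). Camera axes: x right, y up, looking along -z (the intrinsics and any distortion apply to the point x, -y, -z); pixel columns grow to the right and rows downward; lengths in m; the calibration is good to about 2 mm. A picture is of the moment at which its call begins: read the wrist's pose just before it. There is no depth.
- job_done(): hands the job in; it is judged then, once.
The state is a dict: "t": time; "joints": joint angles; "joint_velocities": joint speeds; "effort": joint torques, N m; "position": TCP position; "tool_rot": TCP orientation; "ft_force": force on the tool from outside, world axes, zero at the start; "wrist_torque": the same for the moment, N m; "width": finger opening in m; "grasp_force": force on a finger pad.
Only numpy, scipy, OpenCV 4.12 (cv2) and the standard library are available. Lean on these libraries where they do the work, as an engineer would, in place of code of your own. Each camera call takes 0.05 s, during which the arm holds its last target. There are 200 camera calls.

## Working session

There is one attempt and no reset: what is moved stays moved. The work goes in short steps, Python scripts to look and compute and a tool call to move; the robot and the scene stay as the last step left them, time stands still between calls to the robot, and variables do not carry over. Pictures are saved under pics/ and viewed, at most 14 in all, crops included, and the job is handed in when it is done.

Besides the shell and the picture viewer there is one more tool, called after "Call:" by a JSON object that holds its "name" and its "arguments", one argument or row to a line. play_rows: Moves the arm, as the interface text tells. Its arguments: {"type":"object","properties":{"targets":{"type":"string"}},"required":["targets"]}

```bash
mkdir -p pics; python3 - <<'E'
from plant import get_state,get_image
import cv2,json,numpy as np,pickle
s=get_state();print({k:np.round(v,3).tolist() for k,v in s.items()})
for n in("scene","top","wrist"):
    d=get_image(n);pickle.dump(d,open(f"pics/{n}0.pkl","wb"))
    cv2.imwrite(f"pics/{n}0.png",cv2.resize(d["frame"],(800,600)))
    print(n,{k:np.round(v,4).tolist() for k,v in d.items() if k!="frame"})
E
```

```text
{'t': 0.0, 'joints': [-1.236, 0.418, -0.01, 1.614, 0.005, 1.111, -0.053], 'joint_velocities': [0.0, 0.001, 0.0, 0.001, 0.001, 0.001, -0.001], 'effort': [0.0, -86.443, 0.68, -43.488, 0.019, 0.008, 0.0], 'position': [0.23, 0.581, 0.231], 'tool_rot': [-0.0, 0.187, 0.982, -0.001], 'ft_force': [0.122, 0.635, 0.231], 'wrist_torque': [-0.021, 0.002, 0.01], 'grasp_force': 0.0, 'width': 0.085}
scene {'fx': 476.8926, 'fy': 476.8926, 'cx': 254.8874, 'cy': 190.781, 'distortion': [-0.0389, 0.0, 0.0, 0.0, 0.0], 'position': [1.3518, -0.5591, 1.1969], 'orientation': [0.8133, 0.3122, 0.1723, 0.4598]}
top {'fx': 436.1282, 'fy': 436.1282, 'cx': 258.0146, 'cy': 190.9852, 'distortion': [-0.0712, 0.0, 0.0, 0.0, 0.0], 'position': [0.1968, -0.0627, 1.6029], 'orientation': [0.7173, 0.0747, -0.07, -0.6892]}
wrist {'fx': 307.486, 'fy': 307.486, 'cx': 257.716, 'cy': 189.5682, 'distortion': [-0.0705, 0.0, 0.0, 0.0, 0.0], 'mount': [[0.0011, 0.9552, 0.2958, 0.0738], [1.0, -0.0013, 0.0004, -0.0002], [0.0008, 0.2958, -0.9552, -0.1431], [0.0, 0.0, 0.0, 1.0]]}
```

View pics/top0.png

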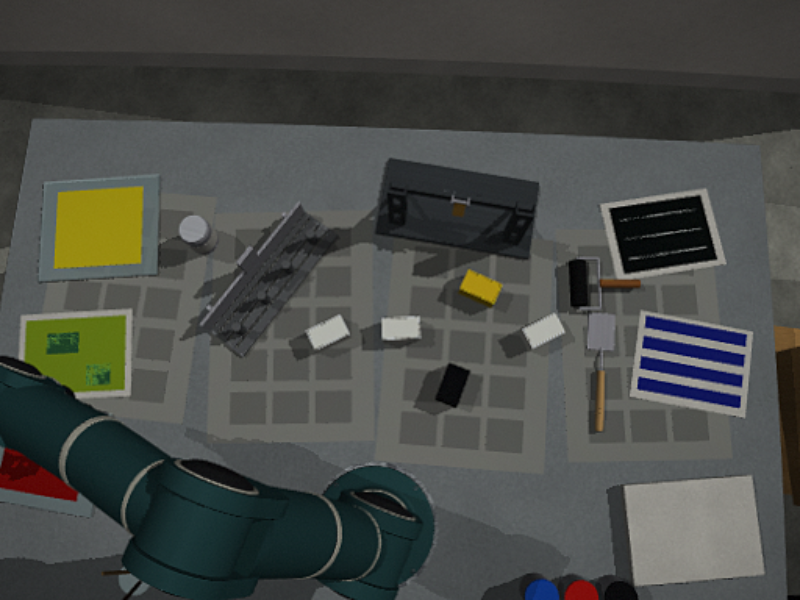

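View pics/scene0.png

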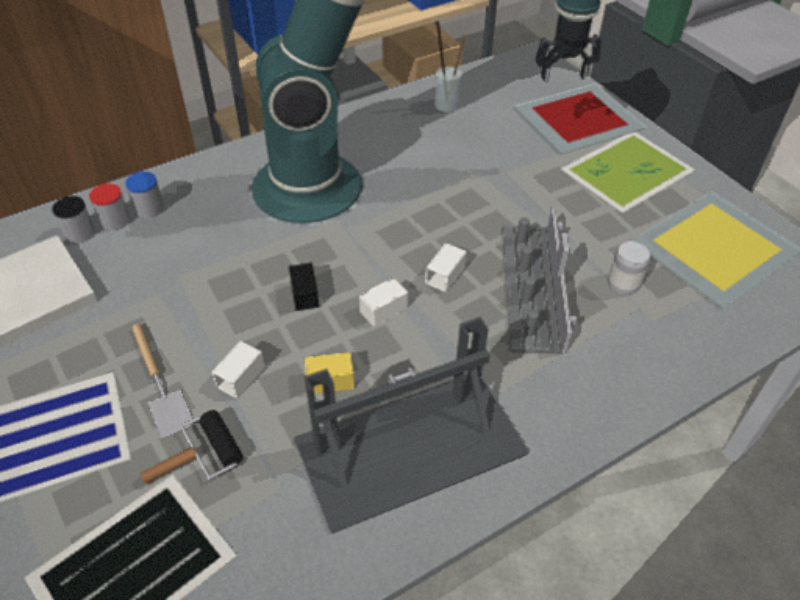

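The top view shows three white tubs at (328,332), (401,328) and (544,331). The look-alikes are the yellow one at (481,287) and the black one at (453,385). The bracket is around (270,280) and the stand around (458,208). White is the described colour, so those three are meant; I'll confirm in a crop.

```bash
cat > h.py <<'E'
import numpy as np,cv2,pickle
from scipy.spatial.transform import Rotation as R
def rot(q): return R.from_quat([q[1],q[2],q[3],q[0]]).as_matrix()
def cam(d,s=None):
    K=np.array([[d["fx"],0,d["cx"]],[0,d["fy"],d["cy"]],[0,0,1.]]);D=np.array(d["distortion"],float)
    if "mount" in d:
        M=np.array(d["mount"]);T=rot(s["tool_rot"]);return K,D,T@M[:3,:3],T@M[:3,3]+np.array(s["position"])
    return K,D,rot(d["orientation"]),np.array(d["position"])
F=np.diag([1,-1,-1.])
def rays(c,uv):
    K,D,Rm,p=c;n=cv2.undistortPoints(np.array(uv,float).reshape(-1,1,2),K,D).reshape(-1,2)
    v=np.c_[n,np.ones(len(n))]@F@Rm.T;return p,v/np.linalg.norm(v,axis=1)[:,None]
def plane(c,uv,z):
    p,v=rays(c,uv);return p+v*((z-p[2])/v[:,2])[:,None]
def proj(c,X):
    K,D,Rm,p=c;Y=(np.atleast_2d(X)-p)@Rm@F;return cv2.projectPoints(Y,np.zeros(3),np.zeros(3),K,D)[0].reshape(-1,2)
def tri(cs,uvs):
    A=np.zeros((3,3));b=np.zeros(3)
    for c,u in zip(cs,uvs):
        p,v=rays(c,[u]);P=np.eye(3)-np.outer(v[0],v[0]);A+=P;b+=P@p
    return np.linalg.solve(A,b)
def load(n): return pickle.load(open(f"pics/{n}.pkl","rb"))
def grab(n,name):
    from plant import get_state,get_image
    s=get_state();d=get_image(n);pickle.dump((d,s),open(f"pics/{name}.pkl","wb"));return d,s
E
python3 - <<'E'
from h import *
for n in("top0","scene0"):
    d=load(n);c=cam(d);f=d["frame"];hsv=cv2.cvtColor(f,cv2.COLOR_BGR2HSV)
    m=((hsv[...,1]<40)&(hsv[...,2]>165)).astype(np.uint8)
    k,l,st,ce=cv2.connectedComponentsWithStats(m)
    for i in range(1,k):
        if 60<st[i,4]<1500:
            print(n,st[i],ce[i].round(1),plane(c,[ce[i]],.045).round(3))
t=load("top0")["frame"];s=load("scene0")["frame"]
a=cv2.resize(t[85:250,120:350],(800,574),interpolation=cv2.INTER_CUBIC)
cv2.imwrite("pics/a.png",a)
b=cv2.resize(s[110:330,120:410],(790,599),interpolation=cv2.INTER_CUBIC)
cv2.imwrite("pics/b.png",b)
E
```

```text
top0 [336 201  25  21 285] [347.9 210.9] [[ 0.46  -0.374  0.045]]
top0 [197 202  26  21 284] [209.5 212.3] [[0.435 0.126 0.045]]
top0 [245 203  23  14 275] [255.9 209.6] [[ 0.452 -0.041  0.045]]
scene0 [378   0  15  23  85] [382.9  11.2] [[-0.221  1.145  0.045]]
scene0 [492  74  20  47 536] [504.5  99.1] [[0.566 1.091 0.045]]
scene0 [359  85  86  51 543] [400.6 109.9] [[0.406 0.679 0.045]]
scene0 [396 154  20  17 231] [405.2 161.4] [[0.625 0.497 0.045]]
scene0 [272 156  26  30 405] [283.8 169.4] [[0.443 0.115 0.045]]
scene0 [393 174  14  11 106] [399.1 179.2] [[0.678 0.42  0.045]]
scene0 [230 179  31  30 437] [242.8 190.3] [[ 0.454 -0.052  0.045]]
scene0 [135 218  32  36 501] [149.9 233.7] [[ 0.462 -0.379  0.045]]
scene0 [109 250  19  22  87] [116.2 260.8] [[ 0.502 -0.5    0.045]]
scene0 [444 302  13  11  66] [450.7 306.2] [[1.102 0.217 0.045]]
scene0 [  16  304  135   80 1341] [ 93.5 345.4] [[ 0.714 -0.64   0.045]]
scene0 [382 313  28  12  93] [396.2 318.4] [[1.052 0.067 0.045]]
scene0 [403 318  20  23 150] [411.6 328.1] [[1.093 0.082 0.045]]
```

View pics/a.png

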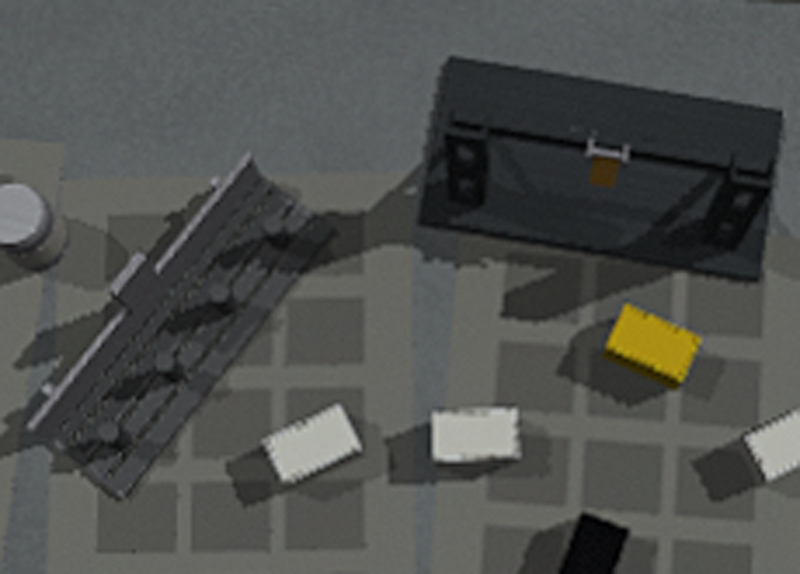

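View pics/b.png

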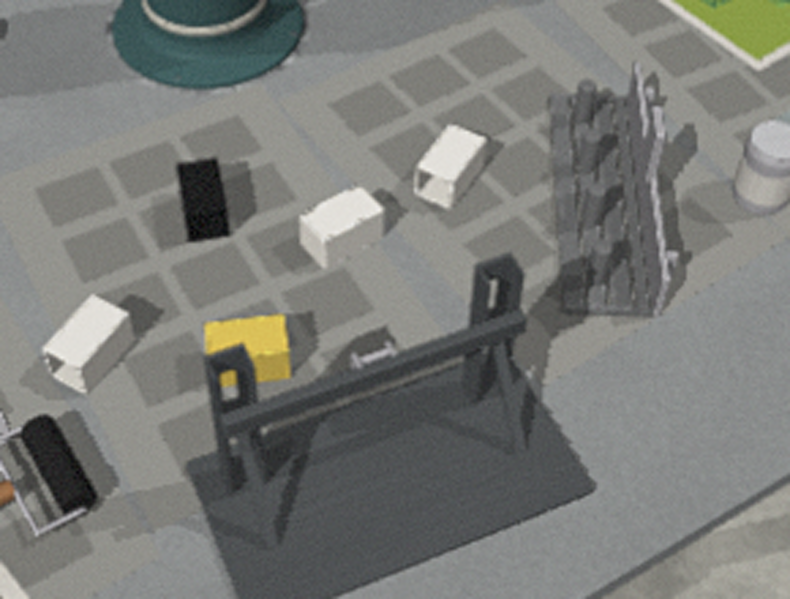

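The crops confirm the targets. The white tubs in crop a are at (313,445), (475,434) and (775,445). The yellow and black boxes are look-alikes. The bracket's back plate runs from (250,153) to (30,425), with the claws up-left of it and the tab at about (130,280). The upright tops are at about (467,125) and (752,165), and the catch at (605,165).

```bash
python3 - <<'E'
from h import *
d=load("top0");c=cam(d)
a=lambda u,v:(120+u/3.478,85+v/3.478)
p=lambda n,z,*q:print(n,plane(c,[a(*x) for x in q],z).round(3).tolist())
p("back",.07,(250,153),(30,426))
p("tab",.14,(146,254),(113,298))
p("claw",.062,(215,183),(47,388))
p("upr",.222,(449,124),(488,128),(733,159),(770,180))
p("catch",.13,(607,157))
s=cam(load("scene0"));b=lambda u,v:(120+u/2.724,110+v/2.724)
print("upr scene",plane(s,[b(472,264),b(524,262),b(208,352),b(255,348),b(498,256)],.222).round(3).tolist())
for n,x in [("tabtop",(637,66)),("claw",(672,258))]: print(n,plane(s,[b(*x)],.14 if n=="tabtop" else .062).round(3))
import plant
st=plant.get_state();print(rot(st["tool_rot"]).round(3))
E
```

```text
back [[0.741, 0.209, 0.07], [0.437, 0.415, 0.07]]
tab [[0.605, 0.293, 0.14], [0.558, 0.323, 0.14]]
claw [[0.708, 0.245, 0.062], [0.479, 0.404, 0.062]]
upr [[0.723, -0.008, 0.222], [0.721, -0.046, 0.222], [0.699, -0.282, 0.222], [0.679, -0.318, 0.222]]
catch [[0.729, -0.168, 0.13]]
upr scene [[0.712, -0.044, 0.222], [0.736, 0.001, 0.222], [0.674, -0.313, 0.222], [0.693, -0.274, 0.222], [0.717, -0.017, 0.222]]
tabtop [[0.501 0.351 0.14 ]]
claw [[0.717 0.242 0.062]]
[[-0.93   0.368 -0.   ]
 [ 0.368  0.93  -0.001]
 [-0.    -0.001 -1.   ]]
```

```bash
cat >> h.py <<'E'
def go(pos,yaw,cur=None,tilt=None):
    """print normalised row to reach TCP pos with tool down, tool-y at yaw deg"""
    from plant import get_state
    s=get_state();T=rot(s["tool_rot"]);a=np.radians(yaw);y=np.array([np.cos(a),np.sin(a),0]);z=np.array([0,0,-1.]);x=np.cross(y,z)
    G=np.c_[x,y,z] if tilt is None else tilt
    rv=R.from_matrix(T.T@G).as_rotvec()/np.pi
    sh=T.T@(np.array(pos)-np.array(s["position"]))/.2
    print("t",s["t"],"turn",rv.round(4),"shift",sh.round(4),"F",np.round(s["ft_force"],1),"w",round(s["width"],4))
E
python3 -c "
from h import *
go([.56,.31,.36],56)"
```

```text
t 0.15 turn [-0.0003  0.      0.069 ] shift [-2.0333 -0.6529 -0.6452] F [-0.2 -0.1 -0.4] w 0.0851
```

Call:
{"name": "play_rows", "arguments": {
  "targets": "0 0 0 -0.68 -0.22 -0.645 1;0 0 0 -0.68 -0.22 -0.645 1;0 0 0 -0.68 -0.22 -0.645 1;0 0 0 -0.68 -0.22 -0.645 1"
}}

```text
t: 0.55
position: [0.3418, 0.4887, 0.3621]
tool_rot: [0.0, 0.188, 0.982, 0.0]
ft_force: [1.1, 1.2, 0.1]
width: 0.0851
grasp_force: 0.0
```

Call:
{"name": "play_rows", "arguments": {
  "targets": "0 0 0 -0.68 -0.22 0 1;0 0 0 -0.68 -0.22 0 1;0 0 0 -0.68 -0.22 0 1;0 0 0 -0.68 -0.22 0 1"
}}

```text
t: 0.95
position: [0.4552, 0.3941, 0.3601]
tool_rot: [0.001, 0.191, 0.982, -0.001]
ft_force: [-0.7, 0.4, -0.3]
width: 0.0855
grasp_force: 0.0
```

Call:
{"name": "play_rows", "arguments": {
  "targets": "0 0 0.069 -0.67 -0.21 0 1;0 0 0.069 -0.67 -0.21 0 1;0 0 0.069 -0.67 -0.21 0 1;0 0 0.069 -0.67 -0.21 0 1;0 0 0.069 -0.67 -0.21 0 1;0 0 0.069 -0.67 -0.21 0 1"
}}

```text
t: 1.55
position: [0.5589, 0.3119, 0.3601]
tool_rot: [-0.0, 0.292, 0.956, 0.0]
ft_force: [-0.0, 0.7, 0.2]
width: 0.0852
grasp_force: 0.0
```

```bash
python3 -c "
from h import *
d,s=grab('wrist','w1');print(np.round(s['position'],3),s['t'])
cv2.imwrite('pics/w1.png',cv2.resize(d['frame'],(800,600),interpolation=cv2.INTER_CUBIC))"
```

```text
[0.559 0.312 0.36 ] 1.55
```

View pics/w1.png

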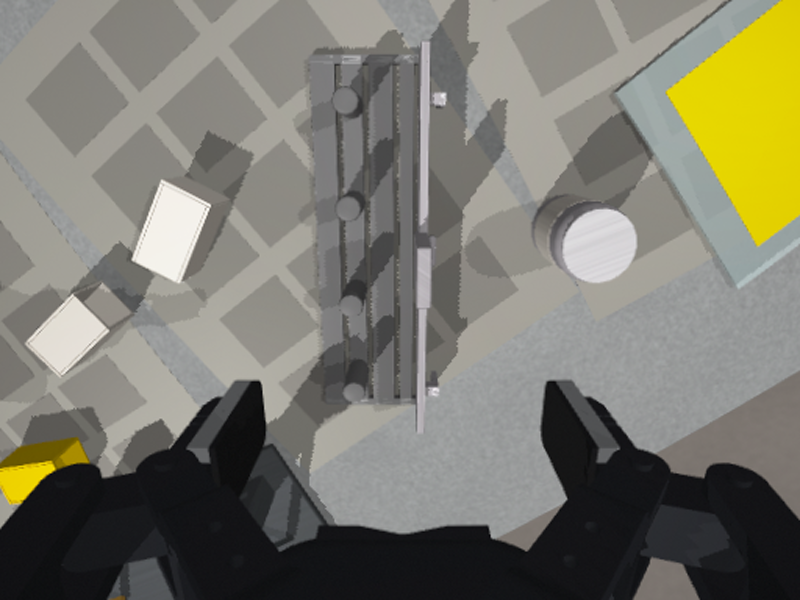

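The wrist view shows the bracket. Claws are at (439,99) and (432,390), the tab top spans (416–431, 234–308), and the peg tops are at (346,100), (349,206), (352,297) and (355,388).

```bash
python3 - <<'E'
from h import *
d,s=load('w1');c=cam(d,s);k=.64
q=lambda z,*p:plane(c,np.array(p)*k,z)[:,:2]
cl=q(.062,(439,99),(432.5,390));pg=q(.07,(346,100),(349,206),(352,297),(355,388));tb=q(.14,(431,235),(431,307),(416,249),(416,308))
bk=q(.07,(425.5,42),(420,432))
for n,v in(("claw",cl),("peg",pg),("tab",tb),("back",bk)):print(n,v.round(4).tolist())
# fit rigid 2D: bracket frame with origin grip point, x rear,y left
M=np.array([(17,140),(17,-140)]+[(-66,y) for y in(138,46,-46,-138)])/1e3
for order in(1,):
    W=np.r_[cl,pg] # top of image = ?
    for sgn in(1,-1):
        W2=W if sgn==1 else np.r_[cl[::-1],pg[::-1]]
        mc,wc=M.mean(0),W2.mean(0);H=(M-mc).T@(W2-wc);a=np.arctan2(H[0,1]-H[1,0],H[0,0]+H[1,1])
        Q=np.array([[np.cos(a),-np.sin(a)],[np.sin(a),np.cos(a)]]);t=wc-Q@mc;r=W2-(M@Q.T+t)
        print(sgn,np.degrees(a),t.round(4),(r@Q*1e3).round(1).tolist())
        print(" tab in br",((tb-t)@Q*1e3).round(1).tolist(),((bk-t)@Q*1e3).round(1).tolist())
E
```

```text
claw [[0.4806, 0.402], [0.7117, 0.2461]]
peg [[0.4375, 0.3353], [0.512, 0.2854], [0.5829, 0.238], [0.6625, 0.1844]]
tab [[0.5624, 0.3354], [0.611, 0.304], [0.5651, 0.3199], [0.6051, 0.2936]]
back [[0.4369, 0.4163], [0.7418, 0.2107]]
1 55.79184009182064 [0.5861 0.3136] [[-3.2, -3.0], [-2.2, -1.8], [0.5, -2.9], [1.0, -0.6], [1.7, 6.1], [2.2, 2.2]]
 tab in br [[4.8, 31.8], [6.1, -26.0], [-6.5, 20.9], [-5.8, -26.9]] [[1.1, 181.1], [2.5, -186.6]]
-1 -123.56884016205657 [0.5433 0.2499] [[-106.9, 2.4], [-109.0, 3.6], [54.7, -2.5], [54.1, -6.4], [53.8, 0.3], [53.4, 2.6]]
 tab in br [[-81.8, -31.4], [-82.5, 26.5], [-70.4, -20.6], [-70.5, 27.3]] [[-79.8, -180.6], [-77.1, 187.1]]
```

```bash
python3 -c "
from h import *
go([.5870,.3130,.098],56)"
```

```text
t 1.6 turn [ 0.     -0.0001  0.0005] shift [-0.1148  0.0828  1.3112] F [-0.2  0.8 -0.7] w 0.0855
```

Call:
{"name": "play_rows", "arguments": {
  "targets": "0 0 0 -0.115 0.083 0 1;0 0 0 -0.115 0.083 0.25 1;0 0 0 -0.115 0.083 0.5 1;0 0 0 -0.115 0.083 0.7 1;0 0 0 -0.115 0.083 0.8 1;0 0 0 -0.115 0.083 0.8 1"
}}

```text
t: 2.2
position: [0.586, 0.3122, 0.1974]
tool_rot: [-0.002, 0.292, 0.957, -0.002]
ft_force: [-0.8, -0.9, -0.4]
width: 0.0854
grasp_force: 0.0
```

Call:
{"name": "play_rows", "arguments": {
  "targets": "0 0 0 0 0 0.15 1;0 0 0 0 0 0.3 1;0 0 0 0 0 0.45 1;0 0 0 0 0 0.511 1;0 0 0 0 0 0.511 1;0 0 0 0 0 0.511 0;0 0 0 0 0 0.511 -1;0 0 0 0 0 0.511 -1;0 0 0 0 0 0.511 -1;0 0 0 0 0 0.511 -1;0 0 0 0 0 0.511 -1;0 0 0 0 0 0.511 -1;0 0 0 0 0 0.511 -1;0 0 0 0 0 0.511 -1;0 0 0 0 0 0.511 -1;0 0 0 0 0 0.511 -1"
}}

```text
t: 3.8
position: [0.5882, 0.3119, 0.0986]
tool_rot: [0.0, 0.292, 0.956, 0.0]
ft_force: [-1.3, 0.2, 4.9]
width: 0.0115
grasp_force: 59.9
```

Call:
{"name": "play_rows", "arguments": {
  "targets": "0 0 0 0 0 -0.1 -1;0 0 0 0 0 -0.3 -1;0 0 0 0 0 -0.5 -1;0 0 0 0 0 -0.7 -1;0 0 0 0 0 -0.76 -1;0 0 0 0 0 -0.76 -1;0 0 0 0 0 -0.76 -1"
}}

```text
t: 4.5
position: [0.5872, 0.3115, 0.248]
tool_rot: [-0.001, 0.292, 0.956, -0.001]
ft_force: [-0.1, 0.1, -6.5]
width: 0.0115
grasp_force: 59.3
```

```bash
python3 -c "
from h import *
go([.48,-.12,.26],-8)
d,s=load('w1')
print(rot(s['tool_rot']).round(3))"
```

```text
t 4.5 turn [-9.000e-04  1.000e-04  3.555e-01] shift [-0.762  -2.0884 -0.0558] F [-0.1  0.1 -6.5] w 0.0115
[[-0.83   0.558 -0.001]
 [ 0.558  0.83   0.   ]
 [ 0.001 -0.    -1.   ]]
```

Call:
{"name": "play_rows", "arguments": {
  "targets": "0 0 0.03 0.05 -0.03 0 -1;0 0 0.07 0.1 -0.07 0 -1;0 0 0.11 0.17 -0.12 0 -1;0 0 0.15 0.23 -0.17 0 -1;0 0 0.19 0.29 -0.22 0 -1;0 0 0.23 0.34 -0.26 0 -1;0 0 0.27 0.4 -0.28 0 -1;0 0 0.31 0.415 -0.28 0 -1;0 0 0.34 0.415 -0.28 0 -1;0 0 0.3555 0.415 -0.28 0 -1;0 0 0.3555 0.415 -0.28 0 -1;0 0 0.3555 0.415 -0.28 0 -1"
}}

```text
t: 5.7
position: [0.4874, 0.3115, 0.2487]
tool_rot: [0.0, 0.754, 0.657, -0.001]
ft_force: [0.1, -0.3, -3.7]
width: 0.0113
grasp_force: 59.3
```

```bash
python3 -c "
from h import *
go([.48,-.12,.26],-8)"
```

```text
t 5.7 turn [-0.0004  0.0006  0.0006] shift [-2.1423  0.2598 -0.0528] F [ 0.1 -0.3 -3.7] w 0.0113
```

Call:
{"name": "play_rows", "arguments": {
  "targets": "0 0 0 -0.1 0.01 -0.01 -1;0 0 0 -0.25 0.03 -0.03 -1;0 0 0 -0.4 0.05 -0.05 -1;0 0 0 -0.55 0.07 -0.05 -1;0 0 0 -0.7 0.085 -0.05 -1;0 0 0 -0.85 0.1 -0.05 -1;0 0 0 -1 0.12 -0.05 -1"
}}

```text
t: 6.4
position: [0.4832, 0.1086, 0.2598]
tool_rot: [-0.0, 0.754, 0.656, -0.0]
ft_force: [0.8, 0.5, -4.7]
width: 0.0112
grasp_force: 59.3
```

Call:
{"name": "play_rows", "arguments": {
  "targets": "0 0 0 -0.2 0.02 0 -1;0 0 0 -0.4 0.05 0 -1;0 0 0 -0.6 0.075 0 -1;0 0 0 -0.8 0.1 0 -1;0 0 0 -0.95 0.12 0 -1;0 0 0 -1 0.125 0 -1;0 0 0 -1 0.125 0 -1;0 0 0 -1 0.125 0 -1"
}}

```text
t: 7.2
position: [0.4806, -0.0905, 0.2599]
tool_rot: [-0.0, 0.754, 0.656, -0.0]
ft_force: [0.6, 0.6, -4.9]
width: 0.0115
grasp_force: 59.3
```

```bash
python3 -c "
from h import *
d,s=grab('wrist','w2');print(np.round(s['position'],4),s['t'])
cv2.imwrite('pics/w2.png',cv2.resize(d['frame'],(800,600),interpolation=cv2.INTER_CUBIC))"
```

```text
[ 0.4806 -0.0905  0.2599] 7.2
```

View pics/w2.png

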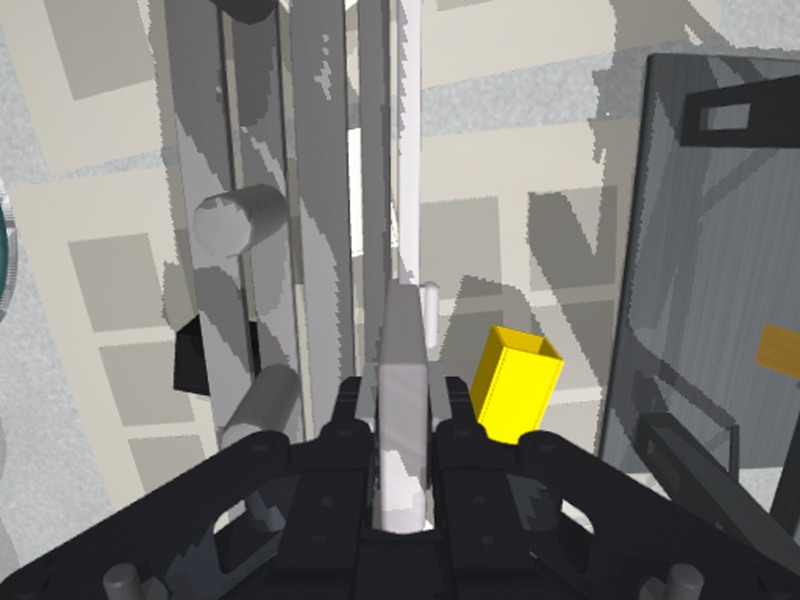

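The view shows the bracket held, with the tab's top face at (380–425, 362–530) and the tongue at (430,315). The stand is at the right edge. I'll rise and move forward to see the upright tops.

Call:
{"name": "play_rows", "arguments": {
  "targets": "0 0 0 0 0.05 -0.1 -1;0 0 0 0 0.1 -0.3 -1;0 0 0 0 0.2 -0.5 -1;0 0 0 0 0.3 -0.7 -1;0 0 0 0 0.4 -0.8 -1;0 0 0 0 0.45 -0.8 -1;0 0 0 0 0.45 -0.8 -1;0 0 0 0 0.45 -0.8 -1"
}}

```text
t: 8.05
position: [0.5691, -0.1031, 0.4184]
tool_rot: [-0.001, 0.755, 0.656, -0.001]
ft_force: [0.2, 0.3, -4.9]
width: 0.0115
grasp_force: 59.6
```

```bash
python3 -c "
from h import *
d,s=grab('wrist','w3');print(np.round(s['position'],4),s['t'])
cv2.imwrite('pics/w3.png',cv2.resize(d['frame'],(800,600),interpolation=cv2.INTER_CUBIC))"
```

```text
[ 0.5691 -0.1031  0.4184] 8.05
```

View pics/w3.png

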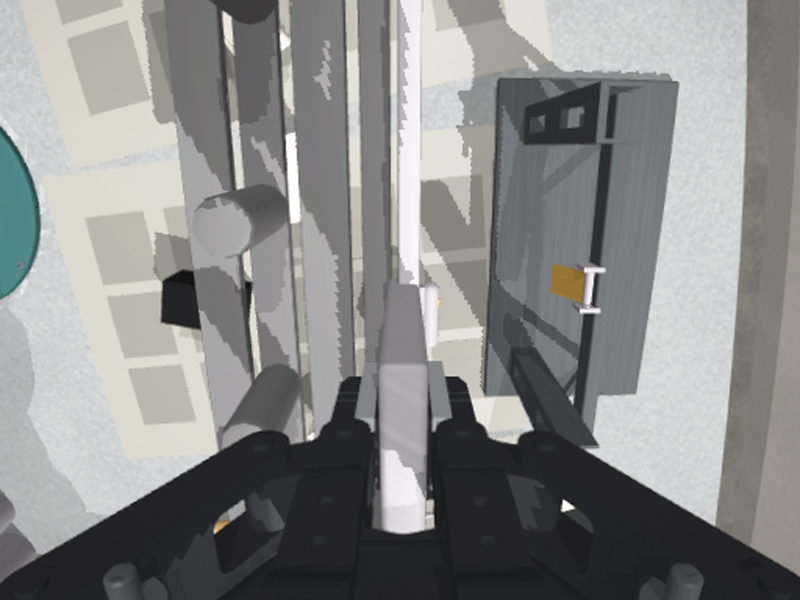

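```bash
python3 -c "
from h import *
d,s=load('w3');f=d['frame']
g=cv2.convertScaleAbs(f,alpha=1.6,beta=20)
a=cv2.resize(g[45:105,325:405],(640,480),interpolation=cv2.INTER_CUBIC)[:,:390]
b=cv2.resize(g[225:295,325:405],(640,560),interpolation=cv2.INTER_CUBIC)[:,:400]
o=np.zeros((560,800,3),np.uint8);o[:480,:390]=a;o[:,400:]=b
cv2.imwrite('pics/w3c.png',o)"
```

```text
(no output)
```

View pics/w3c.png

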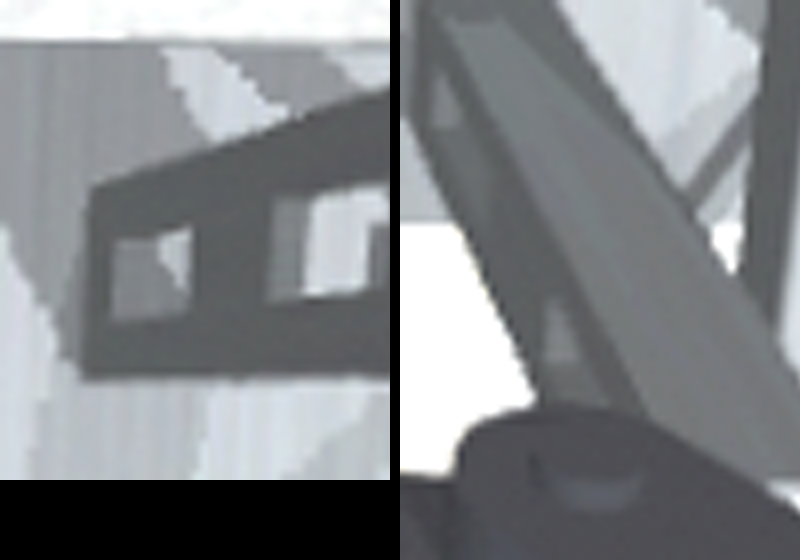

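Left panel of the crop: the left upright's slots, with the upper slot's lower edge at about (267,250) and the lower slot between u=109 and u=192. Right panel: the right upright's inner front edge runs from (437,20) to (650,415).

```bash
python3 - <<'E'
from h import *
d,s=load('w3');c=cam(d,s);k=.64
L=lambda u,v:(325+u/8-.5,45+v/8-.5); Rr=lambda u,v:(325+(u-400)/8-.5,225+v/8-.5)
q=lambda z,*p:plane(c,np.array(p),z)[:,:2]
ang=lambda a,b:np.degrees(np.arctan2(*(a-b)[::-1]))-90
for z in(0.004,0.01):
    e=q(z,(498*k,80*k),(485*k,392*k),(678*k,80*k),(636*k,394*k));print("yaw edges",ang(e[0],e[1]),ang(e[2],e[3]),e.round(4).tolist())
b=q(.175,(597*k,175*k),(579*k,440*k));print("bar",b.round(4).tolist(),ang(b[0],b[1]))
t=cam(load("top0"));a=lambda u,v:(120+u/3.478-.5,85+v/3.478-.5)
e=plane(t,[a(450,57),a(782,110),a(418,225),a(760,280)],.005)[:,:2];print("top yaw",ang(e[0],e[1]),ang(e[2],e[3]),e.round(4).tolist())
print("slot pts",[ (z,q(z,L(*p)).round(4).tolist()) for z,p in((.036,(109,283)),(.09,(192,273)),(.14,(267,251)))])
print("front right inner edge base",q(.006,Rr(437,20)).round(4), "mid(z.14?)",[q(z,Rr(560,248)).round(4).tolist() for z in(.09,.11,.13)])
print("catch",[q(z,(588*k,288*k)).round(4).tolist() for z in(.12,.14,.16)])
T=rot(s["tool_rot"]);p=np.array(s["position"])
# in hand: tab top face ends
z=p[2]+.041
for uv in((403,362),(403,530)): print("tab end tool xy",((np.r_[q(z,(uv[0]*k,uv[1]*k))[0],z]-p)@T*1e3).round(1))
z=p[2]-.029
print("peg3 tool",((np.r_[q(z,(222*k,228*k))[0],z]-p)@T*1e3).round(1))
z=p[2]-.061
print("tongue tool",((np.r_[q(z,(436*k,316*k))[0],z]-p)@T*1e3).round(1), "toolyaw",np.degrees(np.arctan2(T[1,1],T[0,1])))
E
```

```text
yaw edges -7.313115686272695 -7.192575402647577 [[0.6925, 0.0282], [0.6447, -0.3443], [0.8922, 0.0056], [0.8439, -0.377]]
yaw edges -7.313115686272681 -7.192575402647606 [[0.6913, 0.0276], [0.644, -0.3409], [0.8888, 0.0052], [0.8411, -0.3732]]
bar [[0.7305, -0.0694], [0.7095, -0.3116]] -4.964039389658836
top yaw -7.317521800163291 -7.196188175227164 [[0.8883, 0.005], [0.8402, -0.3696], [0.6892, 0.0313], [0.6417, -0.3448]]
slot pts [(0.036, [[0.7137, -0.023]]), (0.09, [[0.7154, -0.0238]]), (0.14, [[0.7137, -0.0224]])]
front right inner edge base [[ 0.6856 -0.2957]] mid(z.14?) [[[0.693, -0.3132]], [[0.6883, -0.3012]], [[0.6835, -0.2892]]]
catch [[[0.7402, -0.1811]], [[0.733, -0.1742]], [[0.7258, -0.1673]]]
tab end tool xy [ 27.    1.6 -41. ]
tab end tool xy [-22.4   1.6 -41. ]
peg3 tool [ 47.2 -64.1  29.2]
tongue tool [ 2.2 16.6 61. ] toolyaw -7.9762957526043285
```

```bash
python3 -c "
from h import *
go([.6309,-.1555,.2216],-7.25)"
```

```text
t 8.1 turn [-0.0007  0.     -0.0041] shift [-0.2156  0.345   0.9851] F [-0.4 -0.2 -4.5] w 0.0113
```

Call:
{"name": "play_rows", "arguments": {
  "targets": "0 0 -0.004 -0.1 0.15 0 -1;0 0 -0.004 -0.215 0.3 0 -1;0 0 -0.004 -0.215 0.345 0.1 -1;0 0 -0.004 -0.215 0.345 0.3 -1;0 0 -0.004 -0.215 0.345 0.5 -1;0 0 -0.004 -0.215 0.345 0.7 -1;0 0 -0.004 -0.215 0.345 0.9 -1;0 0 -0.004 -0.215 0.345 0.985 -1;0 0 -0.004 -0.215 0.345 0.985 -1;0 0 -0.004 -0.215 0.345 0.985 -1;0 0 -0.004 -0.215 0.345 0.985 -1"
}}

```text
t: 9.2
position: [0.6326, -0.156, 0.2247]
tool_rot: [0.001, 0.751, 0.661, 0.001]
ft_force: [1.1, -0.5, -5.1]
width: 0.0111
grasp_force: 60.8
```

```bash
python3 - <<'E'
from h import *
go([.6904,-.1631,.2216],-7.25)
d,s=grab('wrist','w4');cv2.imwrite('pics/w4.png',cv2.resize(d['frame'],(800,600),interpolation=cv2.INTER_CUBIC))
E
```

```text
t 9.2 turn [ 0.0006  0.     -0.0002] shift [0.0014 0.2911 0.016 ] F [ 1.1 -0.5 -5.1] w 0.0111
```

View pics/w4.png

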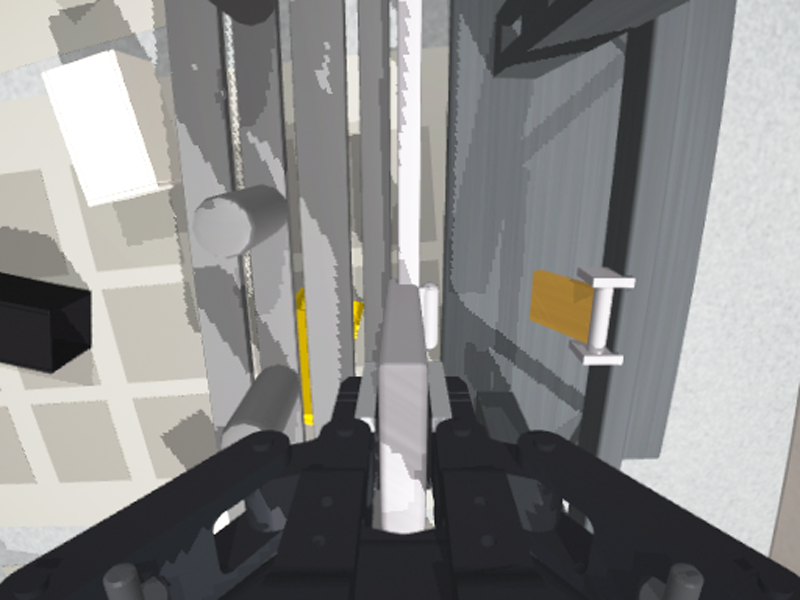

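Tongue (430,316) and catch pawl (~(563,305)) line up. Moving in.

Call:
{"name": "play_rows", "arguments": {
  "targets": "0 0 0 0.001 0.05 0.016 -1;0 0 0 0.001 0.1 0.016 -1;0 0 0 0.001 0.15 0.016 -1;0 0 0 0.001 0.19 0.016 -1;0 0 0 0.001 0.22 0.016 -1;0 0 0 0.001 0.24 0.016 -1;0 0 0 0.001 0.24 0.016 -1;0 0 0 0.001 0.24 0.016 -1"
}}

```text
t: 10.05
position: [0.6797, -0.1618, 0.2199]
tool_rot: [-0.0, 0.751, 0.661, -0.0]
ft_force: [-0.6, -0.3, -4.0]
width: 0.0111
grasp_force: 60.8
```

Call:
{"name": "play_rows", "arguments": {
  "targets": "0 0 0 0 0.01 0 -1;0 0 0 0 0.02 0 -1;0 0 0 0 0.03 0 -1;0 0 0 0 0.04 0 -1;0 0 0 0 0.045 0 -1;0 0 0 0 0.05 0 -1;0 0 0 0 0.05 0 -1;0 0 0 0 0.05 0 -1"
}}

```text
t: 10.85
position: [0.6885, -0.1628, 0.2197]
tool_rot: [-0.001, 0.751, 0.661, -0.001]
ft_force: [-11.9, 3.2, 0.9]
width: 0.0113
grasp_force: 61.9
```

```bash
python3 - <<'E'
from h import *
go([.6904,-.1631,.2216],-7.25)
E
```

```text
t 10.85 turn [-0.001  -0.0002 -0.0003] shift [-0.0002  0.0097 -0.0094] F [-11.9   3.2   0.9] w 0.0113
```

Call:
{"name": "play_rows", "arguments": {
  "targets": "0 0 0 0 -0.005 0 -1;0 0 0 0 -0.005 0.015 -1;0 0 0 0 -0.005 0.03 -1;0 0 0 0 -0.005 0.045 -1;0 0 0 0 -0.005 0.055 -1;0 0 0 0 -0.005 0.065 -1;0 0 0 0 -0.005 0.065 -1"
}}

```text
t: 11.55
position: [0.6882, -0.1631, 0.2069]
tool_rot: [-0.0, 0.751, 0.661, -0.0]
ft_force: [-6.3, 0.8, -1.0]
width: 0.0112
grasp_force: 61.5
```

Call:
{"name": "play_rows", "arguments": {
  "targets": "0 0 0 0 0 0.01 -1;0 0 0 0 0 0.02 -1;0 0 0 0 0 0.03 -1;0 0 0 0 0 0.04 -1;0 0 0 0 0 0.04 -1"
}}

```text
t: 12.05
position: [0.6882, -0.1632, 0.1989]
tool_rot: [-0.0, 0.751, 0.661, -0.001]
ft_force: [-6.8, 0.4, -1.2]
width: 0.0114
grasp_force: 61.4
```

Call:
{"name": "play_rows", "arguments": {
  "targets": "0 0 0 0 0 0.01 -1;0 0 0 0 0 0.02 -1;0 0 0 0 0 0.03 -1;0 0 0 0 0 0.03 -1"
}}

```text
t: 12.45
position: [0.6882, -0.163, 0.1923]
tool_rot: [-0.001, 0.751, 0.661, -0.001]
ft_force: [-4.2, -0.4, -8.6]
width: 0.0113
grasp_force: 60.3
```

Call:
{"name": "play_rows", "arguments": {
  "targets": "0 0 0 0 0 0.01 -1;0 0 0 0 0 0.02 -1;0 0 0 0 0 0.025 -1;0 0 0 0 0 0.025 -1"
}}

```text
t: 12.85
position: [0.6882, -0.1633, 0.1886]
tool_rot: [-0.0, 0.751, 0.661, -0.0]
ft_force: [-10.8, -0.9, 6.1]
width: 0.0113
grasp_force: 62.5
```

Call:
{"name": "play_rows", "arguments": {
  "targets": "0 0 0 0 -0.005 0.01 -1;0 0 0 0 -0.005 0.015 -1;0 0 0 0 -0.005 0.02 -1;0 0 0 0 -0.005 0.02 -1"
}}

```text
t: 13.25
position: [0.6883, -0.1634, 0.1884]
tool_rot: [0.001, 0.751, 0.661, 0.001]
ft_force: [-21.9, 6.7, 42.4]
width: 0.0111
grasp_force: 67.9
```

```bash
python3 - <<'E'
from h import *
d,s=grab('wrist','w5');a=d['frame'][140:260,250:450]
b,_=grab('scene','s5');b=b['frame'][190:300,190:330]
o=np.zeros((600,800,3),np.uint8);o[:300,:500]=cv2.resize(a,(500,300),interpolation=cv2.INTER_CUBIC);o[300:,:382]=cv2.resize(b,(382,300),interpolation=cv2.INTER_CUBIC)
cv2.imwrite('pics/w5.png',o)
E
```

```text
(no output)
```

View pics/w5.png

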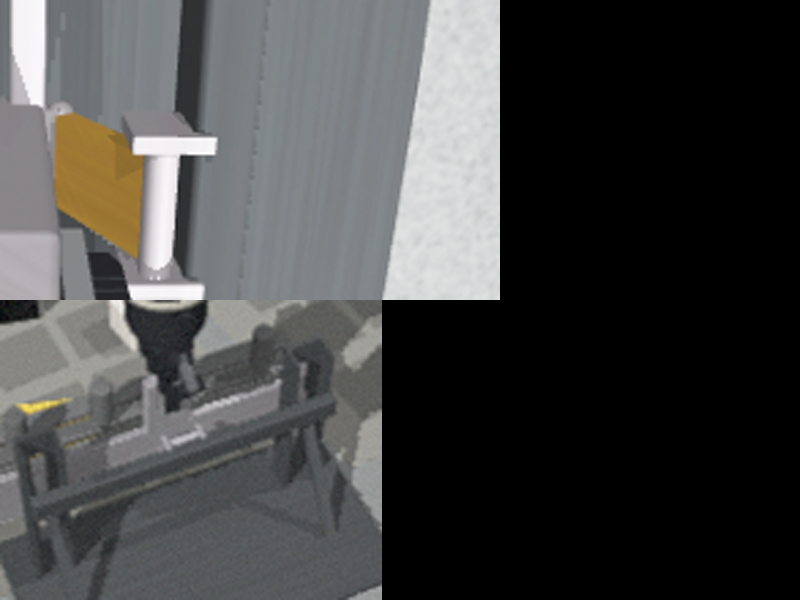

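The bracket is hard on its stop and the brass pawl lies over the tongue (crop (60–140, 115–250)). A gentle lift will test the lock.

Call:
{"name": "play_rows", "arguments": {
  "targets": "0 0 0 0 0 -0.01 -1;0 0 0 0 0 -0.02 -1;0 0 0 0 0 -0.028 -1;0 0 0 0 0 -0.028 -1"
}}

```text
t: 13.75
position: [0.6879, -0.1627, 0.1895]
tool_rot: [0.0, 0.751, 0.661, 0.0]
ft_force: [-1.6, 0.3, -4.6]
width: 0.0111
grasp_force: 60.9
```

Call:
{"name": "play_rows", "arguments": {
  "targets": "0 0 0 0 0 -0.007 -1;0 0 0 0 0 -0.014 -1;0 0 0 0 0 -0.014 -1"
}}

```text
t: 14.05
position: [0.6878, -0.1626, 0.1923]
tool_rot: [-0.0, 0.751, 0.661, -0.0]
ft_force: [-1.4, 1.5, -5.7]
width: 0.0112
grasp_force: 60.7
```

Call:
{"name": "play_rows", "arguments": {
  "targets": "0 0 0 0 0 -0.006 -1;0 0 0 0 0 -0.012 -1;0 0 0 0 0 -0.012 -1"
}}

```text
t: 14.35
position: [0.687, -0.1625, 0.1934]
tool_rot: [-0.001, 0.751, 0.661, -0.001]
ft_force: [-2.1, 0.2, -22.0]
width: 0.0112
grasp_force: 58.8
```

The pull reached −22 N at 5 mm up, so it is locked. I'll seat it again, let go and rise.

Call:
{"name": "play_rows", "arguments": {
  "targets": "0 0 0 0 0 0.012 -1;0 0 0 0 0 0.024 -1;0 0 0 0 0 0.035 -1;0 0 0 0 0 0.038 -1;0 0 0 0 0 0.038 -1"
}}

```text
t: 14.85
position: [0.6881, -0.1634, 0.1886]
tool_rot: [0.001, 0.751, 0.661, 0.001]
ft_force: [-7.0, -0.5, 2.7]
width: 0.0111
grasp_force: 62.5
```

Call:
{"name": "play_rows", "arguments": {
  "targets": "0 0 0 0 0 0 1;0 0 0 0 0 0 1;0 0 0 0 0 0 1;0 0 0 0 0 0 1;0 0 0 0 0 0 1;0 0 0 0 0 0 1;0 0 0 0 0 -0.1 1;0 0 0 0 0 -0.3 1;0 0 0 0 0 -0.5 1;0 0 0 0 0 -0.7 1;0 0 0 0 0 -0.9 1;0 0 0 0 0 -1 1;0 0 0 0 0 -1 1;0 0 0 0 0 -1 1"
}}

```text
t: 16.25
position: [0.6878, -0.1628, 0.3869]
tool_rot: [0.0, 0.751, 0.661, 0.0]
ft_force: [-0.6, 0.3, -1.4]
width: 0.0854
grasp_force: 0.0
```

```bash
python3 - <<'E'
from h import *
d,s=grab('top','t6');c=cam(d);f=d['frame'];hsv=cv2.cvtColor(f,cv2.COLOR_BGR2HSV)
print(np.round(s['position'],3))
m=((hsv[...,1]<40)&(hsv[...,2]>150)).astype(np.uint8)
k,l,st,ce=cv2.connectedComponentsWithStats(m)
for i in range(1,k):
    if 60<st[i,4]<800 and ce[i][1]<300:
        r=cv2.minAreaRect(np.argwhere(l==i)[:,::-1].astype(np.float32));b=cv2.boxPoints(r)
        P=plane(c,b,.052);print(st[i],ce[i].round(1),plane(c,[ce[i]],.052).round(4)[0,:2],P[:,:2].round(3).tolist())
cv2.imwrite('pics/t6.png',cv2.resize(f[100:280,170:390],(733,600),interpolation=cv2.INTER_CUBIC))
E
```

```text
[ 0.688 -0.163  0.387]
[385 121  80  57 748] [423.8 150.2] [ 0.6998 -0.6598] [[0.771, -0.511], [0.831, -0.792], [0.636, -0.81], [0.58, -0.536]]
[115 138  17  17 221] [122.9 145.8] [0.672  0.4667] [[0.701, 0.5], [0.703, 0.439], [0.641, 0.433], [0.639, 0.493]]
[255 145  28  17 125] [268.5 152.6] [ 0.6657 -0.0788] [[0.684, -0.023], [0.702, -0.032], [0.648, -0.134], [0.631, -0.126]]
[ 11 198  74  58 604] [ 39.7 224.7] [0.3621 0.7448] [[0.444, 0.878], [0.469, 0.592], [0.27, 0.559], [0.243, 0.837]]
[335 200  27  23 322] [347.8 211.1] [ 0.458  -0.3723] [[0.46, -0.322], [0.501, -0.398], [0.457, -0.42], [0.416, -0.345]]
[259 202  10  14  82] [264.6 210.2] [ 0.4496 -0.0725] [[0.479, -0.051], [0.48, -0.084], [0.433, -0.085], [0.431, -0.053]]
[220 204  29  16  69] [233.6 210.9] [0.4426 0.039 ] [[0.463, 0.091], [0.471, 0.087], [0.422, -0.017], [0.413, -0.013]]
```

View pics/t6.png

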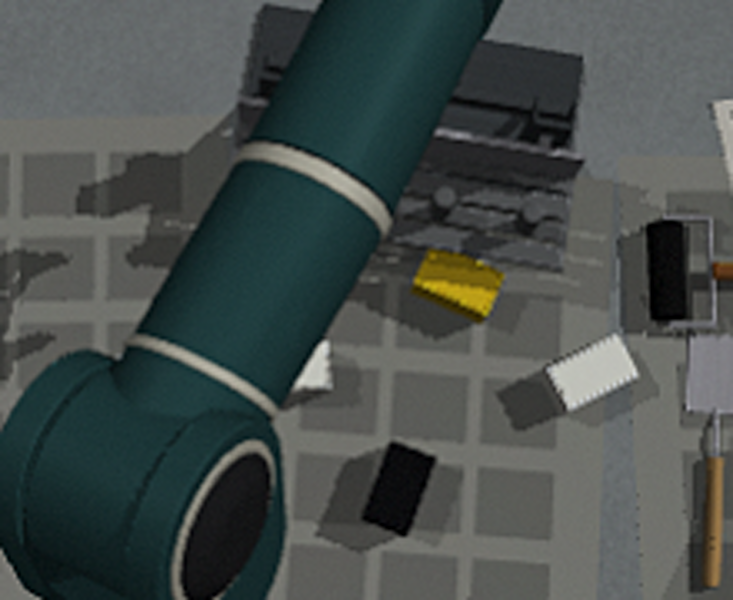

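Top view: the bracket hangs in the stand and two tubs show, one at crop (592,372) and one part hidden at (318,370). The tubs must be turned 90° in the hand, so I'll fit a simple arm model from the recorded states to choose reachable postures.

```bash
cat > kin.py <<'E'
from h import *
from scipy.optimize import least_squares
ax="zyzyzyz"
def fk(q,p,sg):
    # p: h,L1,a1(elbow x off),L2,a2,L3,q1off,a0,a3
    T=np.eye(4)
    off=[(0,0,0),(p[7],0,p[0]),(0,0,0),(p[2],0,p[1]),(-p[2],0,0),(p[4],0,p[3]),(p[8],0,0)]
    qq=np.array(q)*sg;qq[0]+=p[6]
    for i in range(7):
        M=np.eye(4);M[:3,3]=off[i];T=T@M
        M=np.eye(4);M[:3,:3]=R.from_euler(ax[i],qq[i]).as_matrix();T=T@M
    M=np.eye(4);M[:3,:3]=R.from_euler('z',p[9]).as_matrix();M[2,3]=p[5];T=T@M
    return T
E
python3 - <<'E'
from kin import *
import plant,itertools
S=[load(n)[1] for n in("w1","w2","w3","w4","w5","t6")]+[plant.get_state()]
S.append(dict(joints=[-1.236,.417,-.01,1.614,.005,1.111,-.053],position=[.23,.581,.231],tool_rot=[0,.187,.982,-.001]))
for s in S:print(np.round(s["joints"],3),np.round(s["position"],3))
best=None
for s1,s3,s5,s7 in itertools.product((1,-1),repeat=4):
  sg=np.array([s1,1,s3,1,s5,1,s7])
  for o1,o7 in itertools.product((0,1.57,3.14,-1.57),repeat=2):
    def f(p): 
        r=[]
        for s in S:
            T=fk(s["joints"],p,sg);r+=list((T[:3,3]-s["position"])*5)+list((T[:3,:3]-rot(s["tool_rot"])).ravel())
        return r+list(np.array([p[2],p[4],p[7],p[8]])*.05)
    o=least_squares(f,[.35,.45,0,.45,0,.3,o1,0,0,o7])
    if best is None or o.cost<best[0]: best=(o.cost,sg,o.x)
print(best[0],best[1],best[2].round(4))
pickle.dump(best,open("kin.pkl","wb"))
for s in S:print((fk(s["joints"],best[2],best[1])[:3,3]-s["position"]).round(4))
E
```

```text
[-0.717  0.367  0.221  1.407 -0.081  1.377  0.485] [0.559 0.312 0.36 ]
[-0.481  0.165  0.676  1.927 -0.116  1.089  0.104] [ 0.481 -0.091  0.26 ]
[-0.423  0.263  0.699  1.476 -0.168  1.467  0.138] [ 0.569 -0.103  0.418]
[-0.257  0.541  0.649  1.568 -0.349  1.149  0.34 ] [ 0.633 -0.156  0.225]
[-0.198  0.674  0.613  1.441 -0.406  1.151  0.349] [ 0.688 -0.163  0.188]
[-0.2    0.558  0.67   1.172 -0.336  1.517  0.283] [ 0.688 -0.163  0.387]
[-0.2    0.559  0.67   1.173 -0.336  1.517  0.283] [ 0.688 -0.163  0.386]
[-1.236  0.417 -0.01   1.614  0.005  1.111 -0.053] [0.23  0.581 0.231]
0.002033451289374864 [-1  1 -1  1 -1  1 -1] [ 5.1820e-01  4.9850e-01  5.0000e-03  4.7320e-01  2.0000e-03  5.3070e-01
 -4.3900e-02 -4.0000e-04  3.2000e-03  1.5269e+00]
[0.0002 0.0027 0.0024]
[-0.0016  0.0065  0.0017]
[-0.002   0.0024  0.002 ]
[-0.0008 -0.0008 -0.0025]
[-0.0011 -0.003  -0.0036]
[-0.0008 -0.0034 -0.0013]
[-0.0011 -0.0033 -0.0013]
[-0.002   0.0042  0.0028]
```

```bash
cat >> kin.py <<'E'
lo=np.array([-2.81,-.39,-1.27,.06,-1.19,.19,-2.82]);hi=np.array([2.81,2.02,1.25,2.57,4.33,2,2.82])
def tools(zt,yt):
    z=np.array(zt,float);z/=np.linalg.norm(z);y=np.array(yt,float);y-=z*(y@z);y/=np.linalg.norm(y);return np.c_[np.cross(y,z),y,z]
def ik(pos,G,p,sg,seed=None,n=12):
    rng=np.random.default_rng(0);out=[]
    for i in range(n):
        x0=np.clip(seed,lo+.02,hi-.02) if (seed is not None and i==0) else rng.uniform(lo,hi)
        f=lambda q:np.r_[(fk(q,p,sg)[:3,3]-pos)*5,(fk(q,p,sg)[:3,:3]-G).ravel(),(0 if seed is None else (q-seed)*1e-3)]
        o=least_squares(f,x0,bounds=(lo+.03,hi-.03),max_nfev=60)
        if o.cost<1e-3: out.append(o.x)
    return out
E
cat > test.py <<'E'
from kin import *
_,sg,p0=pickle.load(open("kin.pkl","rb"))
ys=np.array([.1262,.992,0]);xs=np.array([.992,-.1262,0]);D=np.array([0,0,-1.])
g=np.array([.6884,-.1614,0])
for L3 in(.25,.35):
    p=p0.copy();p[0]=L3-.0125;p[5]=L3
    for be in(20,45):
        b=np.radians(be);row=[]
        for nm,m,c in(("A",(.45,-.89,0),(.435,.126)),("B",(0,1,0),(.452,-.041)),("C",(.475,-.88,0),(.458,-.372))):
            m=np.array(m);z=m*np.sin(b)+D*np.cos(b)
            for s in(1,-1):
                q=ik(np.r_[c,.026]-0*m+z*.019,tools(z,s*np.cross(m,D)),p,sg)
                row.append((nm,s,len(q),[tuple(x[[2,4,5,6]].round(1)) for x in q[:2]]))
        for k,pe in((1,-.138),(4,.138)):
            c=g-.066*xs+pe*ys;c[2]=.165
            for nm,h in(("fwd",xs),("L",ys),("R",-ys)):
                z=h*np.cos(b)+D*np.sin(b)
                for s in(1,-1):
                    q=ik(c+z*.019,tools(z,s*np.cross(D,h)),p,sg);row.append((k,nm,s,len(q),[tuple(x[[2,4,5,6]].round(1)) for x in q[:2]]))
        print(L3,be);[print("  ",*r) for r in row if r[-2]]
E
timeout 500 python3 test.py | sed 's/np.float64//g'
```

```text
Traceback (most recent call last):
  File "test.py", line 12, in <module>
    q=ik(np.r_[c,.026]-0*m+z*.019,tools(z,s*np.cross(m,D)),p,sg)
  File "kin.py", line 22, in ik
    o=least_squares(f,x0,bounds=(lo+.03,hi-.03),max_nfev=60)
ValueError: Initial guess is outside of provided bounds
```

```bash
sed -i 's/rng.uniform(lo,hi)/rng.uniform(lo+.05,hi-.05)/' kin.py; time timeout 560 python3 test.py | sed 's/np.float64//g'
```

```text
0.25 20
   A 1 8 [((-0.8), (1.2), (0.9), (-1.1)), ((0.2), (0.6), (0.5), (-0.5))]
   A -1 10 [((-1.2), (1.4), (1.2), (2.0)), ((1.0), (-0.6), (0.5), (-2.6))]
   B 1 11 [((-1.2), (0.9), (0.8), (2.5)), ((0.8), (-1.1), (0.9), (-2.0))]
   B -1 7 [((-1.2), (0.9), (0.8), (-0.6)), ((0.3), (-0.8), (0.7), (0.9))]
   C 1 7 [((-1.2), (1.6), (1.0), (-0.1)), ((0.0), (0.5), (0.2), (0.6))]
   C -1 8 [((-0.1), (0.8), (0.3), (-2.8)), ((0.8), (-1.0), (0.4), (-1.2))]
   1 fwd 1 3 [((0.8), (3.8), (1.1), (0.8)), ((1.1), (3.8), (1.3), (0.6))]
   1 fwd -1 4 [((-1.2), (3.1), (0.6), (-0.5)), ((0.3), (3.8), (0.9), (-2.0))]
   1 L 1 6 [((-0.2), (-0.8), (1.7), (0.7)), ((-0.7), (-0.5), (1.5), (0.5))]
   1 L -1 7 [((0.3), (-1.1), (1.9), (-2.3)), ((-0.1), (-0.8), (1.7), (-2.4))]
   1 R 1 5 [((0.4), (1.1), (1.1), (2.3)), ((0.8), (0.9), (0.9), (2.5))]
   1 R -1 7 [((-0.7), (1.6), (1.7), (-0.9)), ((0.4), (1.1), (1.1), (-0.8))]
   4 fwd 1 4 [((0.3), (3.0), (0.8), (1.4)), ((0.6), (3.1), (0.8), (1.2))]
   4 fwd -1 5 [((-1.2), (2.7), (1.1), (-0.6)), ((0.3), (3.0), (0.8), (-1.7))]
   4 L 1 6 [((-0.4), (-1.0), (1.3), (0.7)),
[... 3682 characters left out ...]
1.0), (1.7), (-2.2)), ((0.4), (-0.9), (1.6), (-2.2))]
   1 R 1 3 [((0.0), (0.9), (1.1), (2.5)), ((0.7), (0.5), (0.8), (2.8))]
   1 R -1 8 [((-0.8), (1.3), (1.4), (-0.9)), ((0.3), (0.7), (0.9), (-0.6))]
   4 fwd 1 3 [((0.1), (2.8), (0.3), (1.7)), ((1.2), (4.1), (0.5), (0.1))]
   4 fwd -1 6 [((-1.2), (2.1), (0.8), (-0.4)), ((-0.2), (2.6), (0.3), (-1.1))]
   4 L 1 6 [((-0.0), (-0.8), (1.2), (0.7)), ((-0.2), (-0.7), (1.1), (0.6))]
   4 L -1 6 [((0.4), (-1.0), (1.4), (-2.3)), ((-0.0), (-0.8), (1.2), (-2.5))]
   4 R 1 3 [((0.2), (0.6), (1.3), (2.4)), ((-0.3), (0.9), (1.4), (2.2))]
   4 R -1 8 [((-0.9), (1.2), (1.8), (-1.1)), ((0.2), (0.6), (1.3), (-0.7))]
real	0m21.431s
user	0m21.989s
sys	0m0.041s
```

Kinematics allow placing with the gripper leaning in from the side. The pick leans toward the mouth by 35°, then the tool turns 90° about its closing axis. Next is a survey of the tubs from above.

```bash
python3 -c "
from h import *
go([.45,-.12,.41],83)"
```

```text
t 16.3 turn [-2.000e-04 -3.000e-04 -5.016e-01] shift [ 0.0609 -1.2057 -0.1178] F [-0.5  0.8  0.1] w 0.0849
```

Call:
{"name": "play_rows", "arguments": {
  "targets": "0 0 -0.04 0.01 -0.2 -0.05 1;0 0 -0.08 0.02 -0.4 -0.1 1;0 0 -0.12 0.04 -0.6 -0.118 1;0 0 -0.16 0.061 -0.8 -0.118 1;0 0 -0.2 0.061 -1 -0.118 1;0 0 -0.24 0.061 -1 -0.118 1;0 0 -0.25 0.061 -1 -0.118 1;0 0 -0.25 0.061 -1 -0.118 1"
}}

```text
t: 17.1
position: [0.4905, -0.125, 0.4101]
tool_rot: [-0.0, 0.44, 0.898, -0.0]
ft_force: [0.3, 0.9, -0.2]
width: 0.0853
grasp_force: 0.0
```

Call:
{"name": "play_rows", "arguments": {
  "targets": "0 0 -0.04 -0.15 -0.15 0 1;0 0 -0.08 -0.15 -0.15 0 1;0 0 -0.12 -0.15 -0.15 0 1;0 0 -0.16 -0.15 -0.15 0 1;0 0 -0.2 -0.15 -0.15 0 1;0 0 -0.24 -0.15 -0.15 0 1;0 0 -0.25 -0.15 -0.15 0 1;0 0 -0.25 -0.15 -0.15 0 1;0 0 -0.25 -0.15 -0.15 0 1"
}}

```text
t: 18.0
position: [0.4855, -0.1674, 0.4102]
tool_rot: [-0.0, 0.065, 0.998, -0.0]
ft_force: [0.2, -0.5, -0.6]
width: 0.0855
grasp_force: 0.0
```

```bash
cat > tubs.py <<'E'
from h import *
def tubs(name):
    d,s=grab('wrist',name);c=cam(d,s);f=d['frame'];hsv=cv2.cvtColor(f,cv2.COLOR_BGR2HSV)
    print(np.round(s['position'],3),s['t'],np.round(s['joints'],2))
    m=((hsv[...,1]<45)&(hsv[...,2]>195)).astype(np.uint8);m=cv2.morphologyEx(m,cv2.MORPH_OPEN,np.ones((3,3)))
    k,l,st,ce=cv2.connectedComponentsWithStats(m)
    for i in range(1,k):
        if st[i,4]>250:
            P=plane(c,np.argwhere(l==i)[:,::-1].astype(float),.052)[:,:2].astype(np.float32)*1e3
            (x,y),(w,h),a=cv2.minAreaRect(P);print(st[i],"ctr",round(x,1),round(y,1),"size",round(w,1),round(h,1),"longaxis deg",round(a if w>h else a+90,1))
    return d
E
python3 - <<'E'
from tubs import *
d=tubs('w7');cv2.imwrite('pics/w7.png',cv2.resize(d['frame'],(800,600),interpolation=cv2.INTER_CUBIC))
E
```

```text
[ 0.486 -0.167  0.41 ] 18.0 [-0.26  0.1   0.58  1.64 -0.05  1.42  1.77]
[ 394   61   72   55 2022] ctr 438.4 116.6 size 57.8 109.4 longaxis deg 113.1
[   0   79  113  210 5512] ctr 527.3 -532.4 size 224.1 357.2 longaxis deg 158.6
[ 300   90   62   44 1947] ctr 452.7 -46.4 size 53.1 94.0 longaxis deg 95.5
[  91  116   71   57 2098] ctr 470.8 -394.8 size 53.2 135.4 longaxis deg 117.9
```

View pics/w7.png

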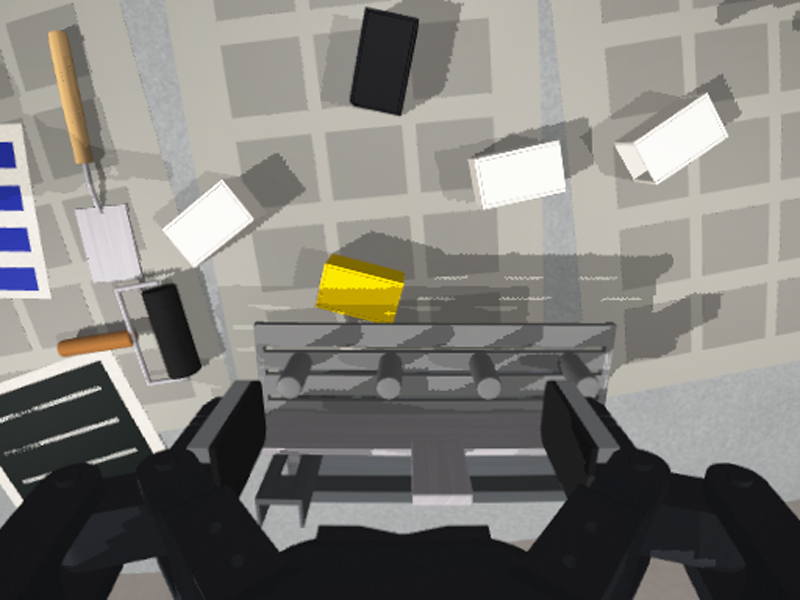

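Survey view: tub A's top face is at about (681,138), mouth to the lower left. B is at (522,174), closed end left and mouth right. C is at (208,223), mouth to the lower left per the scene view. Peg tops are at (289,382), (388,384), (487,382) and (585,379).

```bash
python3 - <<'E'
from h import *
d,s=load('w7');c=cam(d,s);k=.64
for n,q in dict(A=[(634,144),(709,94),(728,132),(656,182)],B=[(480,157),(559,141),(566,191),(485,208)],C=[(164,230),(220,182),(253,215),(197,265)]).items():
    P=plane(c,np.array(q)*k,.052)[:,:2];a=(P[1]+P[2]-P[0]-P[3])/2;print(n,P.mean(0).round(4),"len",np.linalg.norm(a).round(4),"wid",np.linalg.norm((P[1]+P[0]-P[2]-P[3])/2).round(4),"dir deg",np.degrees(np.arctan2(a[1],a[0])).round(1))
P=plane(c,np.array([(289,382),(388,384),(487,382),(585,379)])*k,.160)[:,:2];print(P.round(4).tolist())
xs=np.array([.992,-.1262]);ys=np.array([.1262,.992]);g=np.array([.6884,-.1614])
print([(g-.066*xs+y*ys).round(4).tolist() for y in(-.138,-.046,.046,.138)])
# crop of C from scene for mouth check
f=load('s5')[0]['frame'];cv2.imwrite('pics/c.png',cv2.resize(f[200:270,110:190],(640,560),interpolation=cv2.INTER_CUBIC))
E
```

```text
A [0.4344 0.1259] len 0.0885 wid 0.0459 dir deg 118.3
B [ 0.4523 -0.0408] len 0.0832 wid 0.0513 dir deg 94.6
C [ 0.4597 -0.3728] len 0.0841 wid 0.0483 dir deg 120.4
[[0.6007, -0.2878], [0.6139, -0.1983], [0.6235, -0.1087], [0.6327, -0.0188]]
[[0.6055, -0.29], [0.6171, -0.1987], [0.6287, -0.1074], [0.6403, -0.0162]]
```

View pics/c.png

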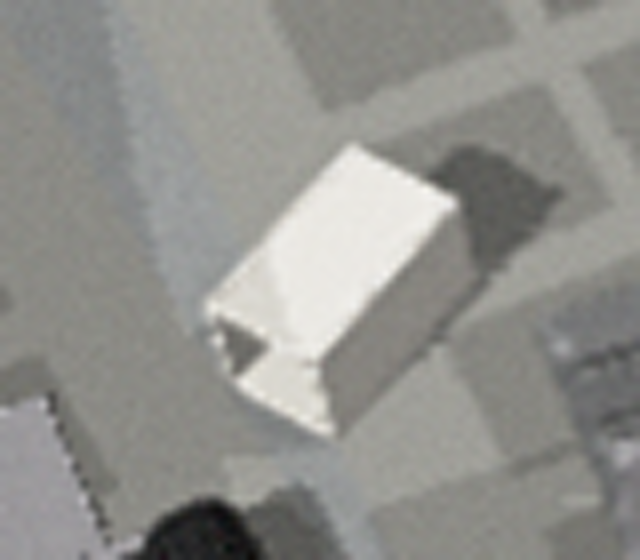

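C's mouth is confirmed at the lower left (265,380). I'm writing a helper for the leaning pick and place poses.

```bash
cat > plan.py <<'E'
from h import *
from kin import tools
D=np.array([0,0,-1.]);B=np.radians(35);PADZ=.022;OFF=.022;UP=.005
def pick(c,mdeg,s,back=0):
    a=np.radians(mdeg);m=np.array([np.cos(a),np.sin(a),0]);z=m*np.sin(B)+D*np.cos(B)
    g=np.r_[c,.026]-OFF*m-UP*D
    go(g+z*(PADZ-back),0,tilt=tools(z,s*np.cross(m,D)))
def place(peg,hdeg,s,zlift=0,back=0,side=0):
    a=np.radians(hdeg);h=np.array([np.cos(a),np.sin(a),0]);z=h*np.cos(B)+D*np.sin(B)
    g=np.r_[peg,.144+zlift]-OFF*D-UP*h
    go(g+z*(PADZ-back),0,tilt=tools(z,s*np.cross(D,h)))
E
python3 -c "
from plan import *
pick([.4597,-.3728],-59.6,1,.12)"
```

```text
t 18.05 turn [ 0.0883 -0.1808  0.2808] shift [ 0.2346 -0.7259  1.4957] F [-0.2  0.9  0.4] w 0.0857
```

Call:
{"name": "play_rows", "arguments": {
  "targets": "0.02 -0.04 0.06 0.05 -0.2 0.1 1;0.03 -0.06 0.1 0.1 -0.4 0.2 1;0.05 -0.1 0.15 0.2 -0.6 0.3 1;0.06 -0.13 0.2 0.235 -0.726 0.4 1;0.08 -0.16 0.25 0.235 -0.726 0.5 1;0.0883 -0.1808 0.2808 0.235 -0.726 0.5 1;0.0883 -0.1808 0.2808 0.235 -0.726 0.5 1;0.0883 -0.1808 0.2808 0.235 -0.726 0.5 1;0.0883 -0.1808 0.2808 0.235 -0.726 0.5 1"
}}

```text
t: 18.95
position: [0.4205, -0.3049, 0.3103]
tool_rot: [0.262, 0.475, 0.827, -0.149]
ft_force: [0.8, -0.8, -0.4]
width: 0.0854
grasp_force: 0.0
```

```bash
python3 -c "
from plan import *
import plant
print(np.round(plant.get_state()['joints'],2))
pick([.4597,-.3728],-59.6,1,.09)"
```

```text
[-0.12 -0.13  0.43  2.18  0.71  0.71  0.39]
t 18.95 turn [ 0.0005  0.0006 -0.0009] shift [ 0.5717 -0.0056  0.9648] F [ 0.8 -0.8 -0.4] w 0.0854
```

Call:
{"name": "play_rows", "arguments": {
  "targets": "0 0 0 0.2 -0.003 0.2 1;0 0 0 0.35 -0.005 0.4 1;0 0 0 0.5 -0.006 0.6 1;0 0 0 0.57 -0.006 0.75 1;0 0 0 0.57 -0.006 0.9 1;0 0 0 0.57 -0.006 0.965 1;0 0 0 0.57 -0.006 0.965 1;0 0 0 0.57 -0.006 0.965 1"
}}

```text
t: 19.75
position: [0.4277, -0.3213, 0.0856]
tool_rot: [0.26, 0.474, 0.828, -0.149]
ft_force: [-0.6, -0.2, -0.0]
width: 0.0852
grasp_force: 0.0
```

```bash
python3 - <<'E'
from plan import *
from tubs import tubs
tubs('w8')
d,s=load('w8');print(proj(cam(d,s),np.array([[.4597,-.3728,.052]])))
pick([.4597,-.3728],-59.6,1)
E
```

```text
[ 0.428 -0.321  0.086] 19.75 [ 0.01  0.38  0.42  2.35  1.79  0.22 -0.84]
[ 194  210  106   59 4063] ctr 450.1 -380.4 size 74.5 89.2 longaxis deg 118.5
[  34  251   88   54 1577] ctr 342.9 -551.3 size 166.5 51.3 longaxis deg 80.7
[165 281  46  27 376] ctr 445.2 -517.6 size 69.2 46.5 longaxis deg 82.0
[[258.49920444 242.69093808]]
t 19.8 turn [-0.     -0.0002  0.0001] shift [0.0018 0.0072 0.4486] F [0.8 0.4 0.1] w 0.0854
```

Call:
{"name": "play_rows", "arguments": {
  "targets": "0 0 0 0 0.007 0.1 1;0 0 0 0 0.007 0.2 1;0 0 0 0 0.007 0.3 1;0 0 0 0 0.007 0.4 1;0 0 0 0 0.007 0.449 1;0 0 0 0 0.007 0.449 1;0 0 0 0 0.007 0.449 1"
}}

```text
t: 20.5
position: [0.4558, -0.3644, 0.0145]
tool_rot: [0.262, 0.473, 0.828, -0.149]
ft_force: [-0.9, 0.5, -0.3]
width: 0.0854
grasp_force: 0.0
```

```bash
python3 - <<'E'
from plan import *
import plant
print(np.round(plant.get_state()['joints'],2))
pick([.4597,-.3728],-59.6,1)
E
```

```text
[ 0.32  0.58  0.16  2.25  2.22  0.32 -1.22]
t 20.5 turn [0.0005 0.0003 0.0004] shift [ 0.0052 -0.0045  0.0058] F [-0.9  0.5 -0.3] w 0.0854
```

Reached. Closing.

Call:
{"name": "play_rows", "arguments": {
  "targets": "0 0 0 0.005 -0.004 0.004 -1;0 0 0 0.005 -0.004 0.004 -1;0 0 0 0.005 -0.004 0.004 -1;0 0 0 0.005 -0.004 0.004 -1;0 0 0 0.005 -0.004 0.004 -1;0 0 0 0.005 -0.004 0.004 -1;0 0 0 0.005 -0.004 0.004 -1;0 0 0 0.005 -0.004 0.004 -1;0 0 0 0.005 -0.004 0.004 -1;0 0 0 0.005 -0.004 0.004 -1"
}}

```text
t: 21.5
position: [0.4553, -0.3645, 0.0133]
tool_rot: [0.262, 0.473, 0.828, -0.149]
ft_force: [-4.5, 5.8, 12.7]
width: 0.0517
grasp_force: 60.1
```

```bash
python3 - <<'E'
from plan import *
import plant
s=plant.get_state();T=rot(s['tool_rot']);print(T.round(3))
u=np.array([-.02,0.0,.2]);print("lift shift for world",u,(T.T@u/.2).round(3))
E
```

```text
[[-0.415  0.861  0.293]
 [ 0.705  0.508 -0.494]
 [-0.575  0.001 -0.818]]
lift shift for world [-0.02  0.    0.2 ] [-0.533 -0.085 -0.848]
```

Call:
{"name": "play_rows", "arguments": {
  "targets": "0 0 0 -0.1 -0.01 -0.15 -1;0 0 0 -0.2 -0.03 -0.3 -1;0 0 0 -0.3 -0.05 -0.5 -1;0 0 0 -0.45 -0.07 -0.7 -1;0 0 0 -0.533 -0.085 -0.848 -1;0 0 0 -0.533 -0.085 -0.848 -1;0 0 0 -0.533 -0.085 -0.848 -1"
}}

```text
t: 22.2
position: [0.438, -0.3687, 0.188]
tool_rot: [0.263, 0.474, 0.826, -0.153]
ft_force: [0.1, -2.1, -1.0]
width: 0.0515
grasp_force: 63.4
```

```bash
python3 - <<'E'
from plan import *
import plant
s=plant.get_state();print(np.round(s['joints'],2))
place([.6155,-.1985],82.75,1,.12)
place([.45,-.3],82.75,1,.15)
E
```

```text
[0.27 0.18 0.23 2.22 0.94 0.34 0.18]
t 22.2 turn [-0.0403  0.4827  0.2271] shift [ 0.0285  1.2339 -0.5479] F [ 0.1 -2.1 -1. ] w 0.0515
t 22.2 turn [-0.0403  0.4827  0.2271] shift [-0.0746  0.263  -0.6552] F [ 0.1 -2.1 -1. ] w 0.0515
```

Call:
{"name": "play_rows", "arguments": {
  "targets": "-0.003 0.04 0.019 -0.02 0.05 -0.2 -1;-0.007 0.08 0.038 -0.04 0.1 -0.4 -1;-0.01 0.12 0.057 -0.06 0.15 -0.6 -1;-0.013 0.16 0.075 -0.075 0.2 -0.655 -1;-0.017 0.2 0.094 -0.075 0.263 -0.655 -1;-0.02 0.24 0.113 -0.075 0.263 -0.655 -1;-0.023 0.28 0.132 -0.075 0.263 -0.655 -1;-0.027 0.32 0.151 -0.075 0.263 -0.655 -1;-0.03 0.36 0.17 -0.075 0.263 -0.655 -1;-0.033 0.4 0.188 -0.075 0.263 -0.655 -1;-0.037 0.44 0.207 -0.075 0.263 -0.655 -1;-0.04 0.4827 0.227 -0.075 0.263 -0.655 -1;-0.04 0.4827 0.227 -0.075 0.263 -0.655 -1;-0.04 0.4827 0.227 -0.075 0.263 -0.655 -1"
}}

```text
t: 23.6
position: [0.4513, -0.2887, 0.3011]
tool_rot: [-0.306, 0.667, 0.584, 0.347]
ft_force: [0.4, -0.0, -1.1]
width: 0.0515
grasp_force: 63.5
```

```bash
python3 - <<'E'
from plan import *
import plant
s=plant.get_state();print(np.round(s['joints'],2))
place([.6155,-.1985],82.75,1,.10)
E
```

```text
[ 0.79  0.58  0.11  1.51 -0.7   1.79  0.89]
t 23.6 turn [ 0.0004 -0.0005 -0.0013] shift [0.1598 0.7559 0.6427] F [ 0.4 -0.  -1.1] w 0.0515
```

Call:
{"name": "play_rows", "arguments": {
  "targets": "0 0 0 0.02 0.15 0.1 -1;0 0 0 0.06 0.3 0.25 -1;0 0 0 0.1 0.45 0.4 -1;0 0 0 0.13 0.6 0.55 -1;0 0 0 0.16 0.7 0.64 -1;0 0 0 0.16 0.756 0.643 -1;0 0 0 0.16 0.756 0.643 -1;0 0 0 0.16 0.756 0.643 -1"
}}

```text
t: 24.4
position: [0.6173, -0.1857, 0.2558]
tool_rot: [-0.303, 0.666, 0.587, 0.346]
ft_force: [-0.6, -0.9, -0.4]
width: 0.0514
grasp_force: 63.4
```

```bash
python3 - <<'E'
from plan import *
d,s=grab('wrist','w9');c=cam(d,s);T=rot(s['tool_rot']);print(np.round(s['joints'],2),s['position'])
for zl in(.1,.03,.01,.0): place([.6155,-.1985],82.75,1,zl)
# expected pixels of pegs & orange check: where are grey peg3/peg4 tops
print(proj(c,np.array([[.6155,-.1985,.16],[.626,-.108,.16],[.6365,-.0175,.16],[.6155,-.1985,.288]])).round(0))
t,_=grab('top','t9');tc=cam(t);f=t['frame'];hsv=cv2.cvtColor(f,cv2.COLOR_BGR2HSV)
m=((hsv[...,1]<40)&(hsv[...,2]>150)).astype(np.uint8);k,l,st,ce=cv2.connectedComponentsWithStats(m)
for i in range(1,k):
    if 60<st[i,4]<600: print(st[i],plane(tc,[ce[i]],.288).round(3)[0],plane(tc,[ce[i]],.052).round(3)[0,:2])
E
```

```text
[ 0.58  0.7   0.03  1.4  -0.83  1.6   0.7 ] [ 0.61728765 -0.18570185  0.25578197]
t 24.45 turn [0.0008 0.0011 0.    ] shift [-0.0091 -0.0001  0.0082] F [-0.4  0.9 -0.7] w 0.0513
t 24.45 turn [0.0008 0.0011 0.    ] shift [-0.2951 -0.0006  0.2099] F [-0.4  0.9 -0.7] w 0.0513
t 24.45 turn [0.0008 0.0011 0.    ] shift [-0.3768 -0.0008  0.2675] F [-0.4  0.9 -0.7] w 0.0513
t 24.45 turn [0.0008 0.0011 0.    ] shift [-0.4177 -0.0008  0.2963] F [-0.4  0.9 -0.7] w 0.0513
[[255. 321.]
 [255. 218.]
 [254. 148.]
 [254. 239.]]
[408 121  57  57 460] [ 0.624 -0.631  0.288] [ 0.701 -0.733]
[115 138  17  17 222] [0.6   0.386 0.288] [0.672 0.467]
[299 139  16  17 226] [ 0.617 -0.195  0.288] [ 0.693 -0.219]
[365 181  20  20  64] [ 0.493 -0.415  0.288] [ 0.546 -0.478]
[196 202  28  21 327] [0.398 0.098 0.288] [0.435 0.127]
[435 209  47  58 593] [ 0.346 -0.698  0.288] [ 0.373 -0.812]
[403 214  28  43 350] [ 0.346 -0.523  0.288] [ 0.373 -0.605]
```

The tub in hand measures (0.617,−0.195) from the top camera, over peg2. Lowering.

Call:
{"name": "play_rows", "arguments": {
  "targets": "0 0 0 -0.08 0 0.06 -1;0 0 0 -0.16 0 0.12 -1;0 0 0 -0.24 0 0.17 -1;0 0 0 -0.3 0 0.21 -1;0 0 0 -0.35 0 0.25 -1;0 0 0 -0.377 0 0.2675 -1;0 0 0 -0.377 0 0.2675 -1"
}}

```text
t: 25.2
position: [0.6177, -0.1841, 0.1621]
tool_rot: [-0.305, 0.666, 0.586, 0.346]
ft_force: [-0.1, -0.3, -1.0]
width: 0.0516
grasp_force: 63.4
```

Call:
{"name": "play_rows", "arguments": {
  "targets": "0 0 0 -0.01 0 0.007 -1;0 0 0 -0.02 0 0.014 -1;0 0 0 -0.028 0 0.02 -1;0 0 0 -0.036 0 0.025 -1;0 0 0 -0.036 0 0.025 -1"
}}

```text
t: 25.7
position: [0.6179, -0.1842, 0.1541]
tool_rot: [-0.304, 0.666, 0.586, 0.346]
ft_force: [-0.5, -0.0, -0.2]
width: 0.0512
grasp_force: 63.4
```

```bash
python3 - <<'E'
from plan import *
place([.6155,-.1985],82.75,1,0)
E
```

```text
t 25.7 turn [0.0004 0.0005 0.    ] shift [-0.0069 -0.0027 -0.0038] F [-0.5 -0.  -0.2] w 0.0512
```

Call:
{"name": "play_rows", "arguments": {
  "targets": "0 0 0 -0.004 0 0.003 -1;0 0 0 -0.008 0 0.006 -1;0 0 0 -0.012 0 0.009 -1;0 0 0 -0.012 0 0.009 -1"
}}

```text
t: 26.1
position: [0.6179, -0.1842, 0.1514]
tool_rot: [-0.304, 0.666, 0.586, 0.346]
ft_force: [-1.1, -0.2, 2.1]
width: 0.0513
grasp_force: 63.6
```

Call:
{"name": "play_rows", "arguments": {
  "targets": "0 0 0 -0.004 0 0.003 -1;0 0 0 -0.008 0 0.006 -1;0 0 0 -0.012 0 0.009 -1;0 0 0 -0.012 0 0.009 -1"
}}

```text
t: 26.5
position: [0.618, -0.1842, 0.1508]
tool_rot: [-0.304, 0.665, 0.587, 0.347]
ft_force: [-11.7, -2.4, 26.7]
width: 0.051
grasp_force: 65.1
```

Call:
{"name": "play_rows", "arguments": {
  "targets": "0 0 0 0.008 0 -0.006 -1;0 0 0 0.008 0 -0.006 0.4;0 0 0 0.008 0 -0.006 0.55;0 0 0 0.008 0 -0.006 0.55;0 0 0 0.008 0 -0.006 0.55;0 0 0 0.008 0 -0.006 0.55"
}}

```text
t: 27.1
position: [0.6179, -0.1841, 0.15]
tool_rot: [-0.304, 0.666, 0.586, 0.346]
ft_force: [0.7, 0.7, 0.3]
width: 0.0663
grasp_force: 0.0
```

Call:
{"name": "play_rows", "arguments": {
  "targets": "0 0 0 0 0 -0.05 0.55;0 0 0 0 0 -0.1 0.55;0 0 0 0 0 -0.2 0.55;0 0 0 0 0 -0.35 0.55;0 0 0 0 0 -0.5 0.6;0 0 0 0.2 0 -0.65 0.8;0 0 0 0.4 0 -0.7 1;0 0 0 0.6 0 -0.7 1;0 0 0 0.6 0 -0.7 1"
}}

```text
t: 28.0
position: [0.6131, -0.2278, 0.3349]
tool_rot: [-0.302, 0.664, 0.589, 0.347]
ft_force: [1.1, 0.7, -0.1]
width: 0.0855
grasp_force: 0.0
```

```bash
python3 - <<'E'
from plan import *
t,s=grab('top','t10');tc=cam(t);f=t['frame'];hsv=cv2.cvtColor(f,cv2.COLOR_BGR2HSV)
print(np.round(s['joints'],2),np.round(s['position'],3))
m=((hsv[...,1]<40)&(hsv[...,2]>150)).astype(np.uint8);k,l,st,ce=cv2.connectedComponentsWithStats(m)
for i in range(1,k):
    if 60<st[i,4]<600: print(st[i],plane(tc,[ce[i]],.188).round(3)[0],plane(tc,[ce[i]],.052).round(3)[0,:2])
go([.42,.0,.42],30)
E
```

```text
[ 0.62  0.67  0.04  1.27 -0.82  1.75  0.63] [ 0.613 -0.228  0.335]
[432 121  33  53 308] [ 0.657 -0.708  0.188] [ 0.701 -0.77 ]
[115 138  17  17 222] [0.63  0.42  0.188] [0.672 0.467]
[295 150  17  17 222] [ 0.61  -0.196  0.188] [ 0.649 -0.209]
[377 183  22  23  87] [ 0.504 -0.483  0.188] [ 0.533 -0.524]
[196 201  27  22 328] [0.414 0.11  0.188] [0.435 0.127]
[341 221  25  25  68] [ 0.37  -0.37   0.188] [ 0.386 -0.399]
[470 242   9  25  84] [ 0.299 -0.766  0.188] [ 0.309 -0.834]
t 28.05 turn [ 0.1002 -0.2927 -0.1897] shift [ 0.949  -1.0957  0.5721] F [ 0.6 -0.2 -0.3] w 0.0858
```

```bash
python3 - <<'E'
from plan import *
pick([.4345,.126],-61.7,1,.25)
E
```

```text
t 28.05 turn [ 0.0393 -0.4808 -0.2148] shift [ 0.849  -1.5521  2.1798] F [ 0.6 -0.2 -0.3] w 0.0858
```

Call:
{"name": "play_rows", "arguments": {
  "targets": "0.003 -0.04 -0.018 0.2 -0.2 0.1 1;0.007 -0.08 -0.036 0.3 -0.4 0.3 1;0.01 -0.12 -0.054 0.4 -0.6 0.5 1;0.013 -0.16 -0.072 0.45 -0.77 0.7 1;0.016 -0.2 -0.09 0.45 -0.77 0.9 1;0.02 -0.24 -0.107 0.45 -0.77 1 1;0.023 -0.28 -0.125 0.45 -0.77 1 1;0.026 -0.32 -0.143 0.45 -0.77 1 1;0.03 -0.36 -0.161 0.45 -0.77 1 1;0.033 -0.4 -0.179 0.45 -0.77 1 1;0.036 -0.44 -0.197 0.45 -0.77 1 1;0.0393 -0.4808 -0.2148 0.45 -0.77 1 1;0.0393 -0.4808 -0.2148 0.45 -0.77 1 1;0.0393 -0.4808 -0.2148 0.45 -0.77 1 1"
}}

```text
t: 29.45
position: [0.4866, 0.0036, 0.2869]
tool_rot: [0.255, 0.49, 0.819, -0.154]
ft_force: [0.6, -1.8, 0.5]
width: 0.0854
grasp_force: 0.0
```

```bash
python3 - <<'E'
from plan import *
import plant
s=plant.get_state();print(np.round(s['joints'],2))
pick([.4345,.126],-61.7,1,.2)
E
```

```text
[-0.18  0.08 -0.28  2.05  0.71  1.11 -0.32]
t 29.45 turn [-0.0013 -0.0019  0.    ] shift [ 1.3681  0.0599 -0.277 ] F [ 0.6 -1.8  0.5] w 0.0854
```

Call:
{"name": "play_rows", "arguments": {
  "targets": "0 0 0 0.2 0.02 -0.1 1;0 0 0 0.4 0.04 -0.2 1;0 0 0 0.6 0.06 -0.277 1;0 0 0 0.8 0.06 -0.277 1;0 0 0 1 0.06 -0.277 1;0 0 0 1 0.06 -0.277 1;0 0 0 1 0.06 -0.277 1"
}}

```text
t: 30.15
position: [0.4049, 0.1815, 0.2186]
tool_rot: [0.255, 0.49, 0.819, -0.155]
ft_force: [0.5, -1.0, 0.1]
width: 0.0849
grasp_force: 0.0
```

```bash
python3 - <<'E'
from plan import *
from tubs import tubs
tubs('w11')
t,s=grab('top','t11');tc=cam(t);f=t['frame'];hsv=cv2.cvtColor(f,cv2.COLOR_BGR2HSV)
m=((hsv[...,1]<40)&(hsv[...,2]>150)).astype(np.uint8);k,l,st,ce=cv2.connectedComponentsWithStats(m)
for i in range(1,k):
    if 60<st[i,4]<600: print(st[i],plane(tc,[ce[i]],.052).round(3)[0,:2])
pick([.4345,.126],-61.7,1,.08)
E
```

```text
[0.405 0.182 0.219] 30.15 [-0.46  0.25 -0.47  2.05  0.69  1.25 -0.79]
[ 230   90   73   89 4515] ctr 455.4 115.8 size 78.8 123.6 longaxis deg 118.5
[165 151  29  31 551] ctr 380.2 27.6 size 33.5 45.3 longaxis deg 97.4
[241 180  18  23 274] ctr 476.3 26.2 size 21.5 46.2 longaxis deg 115.7
[ 189  192   51   40 1338] ctr 453.0 -43.8 size 55.3 91.3 longaxis deg 97.8
[  0 274  25  35 447] ctr 141.5 -640.2 size 284.9 62.6 longaxis deg 82.2
[115 138  17  16 196] [0.673 0.466]
[296 150  16  17 214] [ 0.65  -0.209]
[197 202  27  21 316] [0.435 0.126]
[244 202  25  15 314] [ 0.452 -0.042]
t 30.25 turn [-0.0013 -0.0015 -0.0009] shift [ 3.727e-01 -2.000e-04  5.987e-01] F [-0.4 -1.3  0.7] w 0.0855
```

Call:
{"name": "play_rows", "arguments": {
  "targets": "0 0 0 0.15 0 0.2 1;0 0 0 0.3 0 0.4 1;0 0 0 0.373 0 0.55 1;0 0 0 0.373 0 0.6 1;0 0 0 0.373 0 0.7 1;0 0 0 0.373 0 0.8 1;0 0 0 0.373 0 0.9 1;0 0 0 0.373 0 0.96 1;0 0 0 0.373 0 0.99 1;0 0 0 0.373 0 0.99 1;0 0 0 0.373 0 0.99 1"
}}

```text
t: 31.35
position: [0.4287, 0.1369, 0.0144]
tool_rot: [0.256, 0.49, 0.819, -0.154]
ft_force: [-0.1, -0.1, 0.3]
width: 0.0855
grasp_force: 0.0
```

```bash
python3 - <<'E'
from plan import *
pick([.4345,.126],-61.7,1)
E
```

```text
t 31.35 turn [-0.0006 -0.0014 -0.0001] shift [-0.0083 -0.0003  0.0141] F [-0.1 -0.1  0.3] w 0.0855
```

Call:
{"name": "play_rows", "arguments": {
  "targets": "0 0 0 0 0 0.005 -1;0 0 0 0 0 0.005 -1;0 0 0 0 0 0.005 -1;0 0 0 0 0 0.005 -1;0 0 0 0 0 0.005 -1;0 0 0 0 0 0.005 -1;0 0 0 0 0 0.005 -1;0 0 0 0 0 0.005 -1;0 0 0 0 0 0.005 -1;0 0 0 0 0 0.005 -1"
}}

```text
t: 32.35
position: [0.4287, 0.1363, 0.0133]
tool_rot: [0.256, 0.49, 0.819, -0.154]
ft_force: [-2.9, 2.5, 7.7]
width: 0.0515
grasp_force: 62.7
```

Call:
{"name": "play_rows", "arguments": {
  "targets": "0 0 0 -0.1 -0.01 -0.15 -1;0 0 0 -0.2 -0.03 -0.3 -1;0 0 0 -0.3 -0.05 -0.5 -1;0 0 0 -0.45 -0.07 -0.7 -1;0 0 0 -0.6 -0.085 -0.9 -1;0 0 0 -0.7 -0.085 -1 -1;0 0 0 -0.7 -0.085 -1 -1;0 0 0 -0.7 -0.085 -1 -1"
}}

```text
t: 33.15
position: [0.4145, 0.1272, 0.2571]
tool_rot: [0.256, 0.49, 0.819, -0.154]
ft_force: [-0.1, -0.3, -1.1]
width: 0.0513
grasp_force: 62.9
```

```bash
python3 - <<'E'
from plan import *
import plant
s=plant.get_state();print(np.round(s['joints'],2))
place([.43,.0],82.75,1,.15)
E
```

```text
[-0.36  0.13 -0.44  2.08  0.67  1.24 -0.64]
t 33.15 turn [-0.0388  0.4814  0.2146] shift [-0.5789 -0.1951  0.1202] F [-0.1 -0.3 -1.1] w 0.0513
```

Call:
{"name": "play_rows", "arguments": {
  "targets": "-0.003 0.04 0.018 -0.05 -0.02 0 -1;-0.007 0.08 0.036 -0.1 -0.04 0 -1;-0.01 0.12 0.054 -0.15 -0.06 0 -1;-0.013 0.16 0.072 -0.2 -0.08 0.02 -1;-0.016 0.2 0.09 -0.25 -0.1 0.04 -1;-0.02 0.24 0.107 -0.3 -0.12 0.06 -1;-0.023 0.28 0.125 -0.35 -0.14 0.08 -1;-0.026 0.32 0.143 -0.4 -0.16 0.1 -1;-0.029 0.36 0.161 -0.45 -0.18 0.12 -1;-0.032 0.4 0.179 -0.5 -0.195 0.12 -1;-0.036 0.44 0.197 -0.55 -0.195 0.12 -1;-0.0388 0.4814 0.2146 -0.58 -0.195 0.12 -1;-0.0388 0.4814 0.2146 -0.58 -0.195 0.12 -1;-0.0388 0.4814 0.2146 -0.58 -0.195 0.12 -1"
}}

```text
t: 34.55
position: [0.4315, 0.0129, 0.3017]
tool_rot: [-0.306, 0.667, 0.586, 0.344]
ft_force: [-0.4, -0.6, -0.2]
width: 0.0515
grasp_force: 62.9
```

```bash
python3 - <<'E'
from plan import *
import plant
s=plant.get_state();print(np.round(s['joints'],2))
place([.603,-.289],82.75,1,.12)
E
```

```text
[ 0.3   0.21  0.19  2.06 -0.92  1.44  0.77]
t 34.55 turn [-0.0009  0.0006 -0.0013] shift [-0.8733  1.0418 -1.0049] F [-0.4 -0.6 -0.2] w 0.0515
```

Call:
{"name": "play_rows", "arguments": {
  "targets": "0 0 0 -0.1 0.1 -0.12 -1;0 0 0 -0.25 0.2 -0.28 -1;0 0 0 -0.4 0.35 -0.45 -1;0 0 0 -0.55 0.5 -0.6 -1;0 0 0 -0.7 0.65 -0.8 -1;0 0 0 -0.8 0.8 -0.95 -1;0 0 0 -0.873 0.95 -1 -1;0 0 0 -0.873 1 -1 -1;0 0 0 -0.873 1 -1 -1;0 0 0 -0.873 1 -1 -1"
}}

```text
t: 35.55
position: [0.5969, -0.2728, 0.2754]
tool_rot: [-0.306, 0.665, 0.587, 0.346]
ft_force: [-0.0, 0.3, -0.3]
width: 0.0515
grasp_force: 63.2
```

```bash
cat > top.py <<'E'
from plan import *
def top(name,z):
    t,s=grab('top',name);tc=cam(t);f=t['frame'];hsv=cv2.cvtColor(f,cv2.COLOR_BGR2HSV)
    m=((hsv[...,1]<40)&(hsv[...,2]>150)).astype(np.uint8);k,l,st,ce=cv2.connectedComponentsWithStats(m)
    for i in range(1,k):
        if 100<st[i,4]<600: print(st[i],*[plane(tc,[ce[i]],h).round(3)[0,:2] for h in(z,.188,.052)])
E
python3 - <<'E'
from top import *
top('t12',.308)
for z in(.12,.01): place([.603,-.289],82.75,1,z)
E
```

```text
[385 121  80  50 424] [ 0.658 -0.6  ] [ 0.7  -0.65] [ 0.749 -0.706]
[115 138  17  17 222] [0.593 0.379] [0.63 0.42] [0.672 0.467]
[327 145  17  17 216] [ 0.596 -0.28 ] [ 0.634 -0.301] [ 0.676 -0.323]
[296 150  16  15 177] [ 0.579 -0.183] [ 0.615 -0.194] [ 0.655 -0.206]
[244 204  13  14 153] [ 0.406 -0.026] [ 0.426 -0.023] [ 0.448 -0.019]
[466 242  13  25 127] [ 0.292 -0.703] [ 0.3   -0.762] [ 0.31  -0.829]
t 35.6 turn [-0.0004  0.0003  0.0001] shift [-0.0158  0.0415 -0.0013] F [-0.7  0.6 -0.7] w 0.0518
t 35.6 turn [-0.0004  0.0003  0.0001] shift [-0.4659  0.0418  0.3147] F [-0.7  0.6 -0.7] w 0.0518
```

Call:
{"name": "play_rows", "arguments": {
  "targets": "0 0 0 -0.027 0.042 -0.018 -1;0 0 0 -0.027 0.042 -0.018 -1;0 0 0 -0.1 0.042 0.033 -1;0 0 0 -0.18 0.042 0.09 -1;0 0 0 -0.26 0.042 0.146 -1;0 0 0 -0.34 0.042 0.202 -1;0 0 0 -0.42 0.042 0.258 -1;0 0 0 -0.4775 0.042 0.298 -1;0 0 0 -0.4775 0.042 0.298 -1"
}}

```text
t: 36.5
position: [0.6039, -0.2808, 0.1601]
tool_rot: [-0.307, 0.666, 0.585, 0.346]
ft_force: [-0.0, 0.3, -0.2]
width: 0.0515
grasp_force: 63.2
```

Call:
{"name": "play_rows", "arguments": {
  "targets": "0 0 0 -0.01 0 0.007 -1;0 0 0 -0.02 0 0.014 -1;0 0 0 -0.03 0 0.021 -1;0 0 0 -0.035 0 0.025 -1;0 0 0 -0.039 0 0.028 -1;0 0 0 -0.043 0 0.031 -1;0 0 0 -0.047 0 0.034 -1;0 0 0 -0.047 0 0.034 -1"
}}

```text
t: 37.3
position: [0.6046, -0.2813, 0.1527]
tool_rot: [-0.305, 0.665, 0.587, 0.347]
ft_force: [-4.8, -1.5, 11.7]
width: 0.0515
grasp_force: 64.2
```

Call:
{"name": "play_rows", "arguments": {
  "targets": "0 0 0 0 0 0 0.4;0 0 0 0 0 0 0.55;0 0 0 0 0 0 0.55;0 0 0 0 0 0 0.55;0 0 0 0 0 0 0.55"
}}

```text
t: 37.8
position: [0.6046, -0.281, 0.151]
tool_rot: [-0.305, 0.666, 0.586, 0.346]
ft_force: [-0.2, -0.5, -0.2]
width: 0.0661
grasp_force: 0.0
```

Call:
{"name": "play_rows", "arguments": {
  "targets": "0 0 0 0 0 -0.05 0.55;0 0 0 0 0 -0.1 0.55;0 0 0 0 0 -0.2 0.55;0 0 0 0 0 -0.35 0.55;0 0 0 0 0 -0.5 0.6;0 0 0 0.2 0 -0.65 0.8;0 0 0 0.4 0 -0.7 1;0 0 0 0.6 0 -0.7 1;0 0 0 0.6 0 -0.7 1"
}}

```text
t: 38.7
position: [0.5999, -0.3254, 0.3361]
tool_rot: [-0.302, 0.665, 0.589, 0.347]
ft_force: [0.3, 0.1, -0.3]
width: 0.0852
grasp_force: 0.0
```

```bash
python3 - <<'E'
from top import *
top('t13',.188)
pick([.4523,-.0408],94.6,-1,.25)
E
```

```text
[390 124  37   9 111] [ 0.732 -0.556] [ 0.732 -0.556] [ 0.784 -0.604]
[115 138  17  17 222] [0.63 0.42] [0.63 0.42] [0.672 0.467]
[296 150  16  16 206] [ 0.612 -0.195] [ 0.612 -0.195] [ 0.651 -0.208]
[324 155  17  17 224] [ 0.598 -0.292] [ 0.598 -0.292] [ 0.636 -0.315]
[244 203  16  15 162] [ 0.429 -0.023] [ 0.429 -0.023] [ 0.451 -0.02 ]
t 38.75 turn [ 0.0472 -0.1096 -0.0458] shift [-0.1375 -0.7533  0.8025] F [-0.7 -0.7 -1.4] w 0.0849
```

Call:
{"name": "play_rows", "arguments": {
  "targets": "0.01 -0.02 -0.01 0 -0.2 0 1;0.02 -0.05 -0.02 0 -0.4 0 1;0.03 -0.08 -0.03 -0.05 -0.6 0.2 1;0.0472 -0.1096 -0.0458 -0.1 -0.753 0.4 1;0.0472 -0.1096 -0.0458 -0.1375 -0.753 0.6 1;0.0472 -0.1096 -0.0458 -0.1375 -0.753 0.8 1;0.0472 -0.1096 -0.0458 -0.1375 -0.753 0.8 1;0.0472 -0.1096 -0.0458 -0.1375 -0.753 0.8 1"
}}

```text
t: 39.55
position: [0.4637, -0.1936, 0.2153]
tool_rot: [-0.224, 0.647, 0.7, 0.204]
ft_force: [0.2, -0.3, 0.9]
width: 0.0854
grasp_force: 0.0
```

```bash
python3 - <<'E'
from top import *
from tubs import tubs
tubs('w14');top('t14',.188)
pick([.4523,-.0408],94.6,-1,.08)
E
```

```text
[ 0.464 -0.194  0.215] 39.55 [ 0.37  0.47  0.31  1.74 -0.57  1.45  0.98]
[ 236  103   46   82 3508] ctr 453.3 -51.5 size 52.4 105.2 longaxis deg 95.2
[ 452  230   60   92 4248] ctr 702.1 -184.3 size 88.3 68.0 longaxis deg 82.1
[115 138  17  17 216] [0.63 0.42] [0.63 0.42] [0.672 0.466]
[296 150  16  17 219] [ 0.61  -0.196] [ 0.61  -0.196] [ 0.65  -0.209]
[324 155  17  17 223] [ 0.598 -0.292] [ 0.598 -0.292] [ 0.636 -0.314]
[244 202  25  15 237] [ 0.433 -0.051] [ 0.433 -0.051] [ 0.456 -0.05 ]
t 39.65 turn [-0.0004 -0.0008 -0.0014] shift [0.0102 0.0048 0.8468] F [-0.8  1.3  0.1] w 0.0853
```

Call:
{"name": "play_rows", "arguments": {
  "targets": "0 0 0 0.01 0.005 0.2 1;0 0 0 0.01 0.005 0.4 1;0 0 0 0.01 0.005 0.6 1;0 0 0 0.01 0.005 0.75 1;0 0 0 0.01 0.005 0.847 1;0 0 0 0.01 0.005 0.847 1;0 0 0 0.01 0.005 0.847 1"
}}

```text
t: 40.35
position: [0.4571, -0.0957, 0.0788]
tool_rot: [-0.223, 0.648, 0.7, 0.204]
ft_force: [0.8, 0.1, -0.1]
width: 0.0854
grasp_force: 0.0
```

Call:
{"name": "play_rows", "arguments": {
  "targets": "0 0 0 0 0 0.1 1;0 0 0 0 0 0.2 1;0 0 0 0 0 0.3 1;0 0 0 0 0 0.36 1;0 0 0 0 0 0.39 1;0 0 0 0 0 0.39 1;0 0 0 0 0 0.39 1"
}}

```text
t: 41.05
position: [0.4533, -0.0502, 0.0151]
tool_rot: [-0.223, 0.647, 0.7, 0.204]
ft_force: [-0.0, -0.4, 0.1]
width: 0.0854
grasp_force: 0.0
```

```bash
python3 - <<'E'
from plan import *
pick([.4523,-.0408],94.6,-1)
E
```

```text
t 41.05 turn [-0.0004 -0.0009 -0.001 ] shift [-0.0057 -0.0012  0.0089] F [-0.  -0.4  0.1] w 0.0854
```

Call:
{"name": "play_rows", "arguments": {
  "targets": "0 0 0 0 0 0.003 -1;0 0 0 0 0 0.003 -1;0 0 0 0 0 0.003 -1;0 0 0 0 0 0.003 -1;0 0 0 0 0 0.003 -1;0 0 0 0 0 0.003 -1;0 0 0 0 0 0.003 -1;0 0 0 0 0 0.003 -1;0 0 0 0 0 0.003 -1;0 0 0 0 0 0.003 -1"
}}

```text
t: 42.05
position: [0.453, -0.0494, 0.0145]
tool_rot: [-0.223, 0.647, 0.7, 0.204]
ft_force: [-1.2, -2.0, 7.5]
width: 0.0513
grasp_force: 62.7
```

```bash
python3 - <<'E'
from plan import *
import plant
s=plant.get_state();T=rot(s['tool_rot']);print(T.round(3))
u=np.array([-.02,0.0,.25]);print((T.T@u/.2).round(3))
E
```

```text
[[-0.063  0.997 -0.048]
 [ 0.815  0.079  0.574]
 [ 0.576 -0.003 -0.817]]
[ 0.727 -0.103 -1.017]
```

Call:
{"name": "play_rows", "arguments": {
  "targets": "0 0 0 0.1 -0.01 -0.15 -1;0 0 0 0.2 -0.03 -0.3 -1;0 0 0 0.35 -0.05 -0.5 -1;0 0 0 0.5 -0.07 -0.7 -1;0 0 0 0.65 -0.085 -0.9 -1;0 0 0 0.727 -0.1 -1 -1;0 0 0 0.727 -0.1 -1 -1;0 0 0 0.727 -0.1 -1 -1"
}}

```text
t: 42.85
position: [0.4334, -0.047, 0.2614]
tool_rot: [-0.223, 0.647, 0.7, 0.204]
ft_force: [-0.4, 0.1, -2.1]
width: 0.0514
grasp_force: 62.8
```

```bash
python3 - <<'E'
from plan import *
import plant
s=plant.get_state();print(np.round(s['joints'],2),np.round(s['position'],3))
place([.47,-.0],-97.25,-1,.16)
E
```

```text
[ 0.19  0.23  0.25  1.95 -0.59  1.35  0.76] [ 0.433 -0.047  0.261]
t 42.85 turn [ 0.0116 -0.499   0.0718] shift [ 0.2777  0.1872 -0.1228] F [-0.4  0.1 -2.1] w 0.0514
```

Call:
{"name": "play_rows", "arguments": {
  "targets": "0.001 -0.042 0.006 0.02 0.02 -0.01 -1;0.002 -0.083 0.012 0.05 0.04 -0.02 -1;0.003 -0.125 0.018 0.07 0.06 -0.03 -1;0.004 -0.166 0.024 0.1 0.08 -0.04 -1;0.005 -0.208 0.03 0.12 0.1 -0.05 -1;0.006 -0.25 0.036 0.15 0.12 -0.06 -1;0.007 -0.291 0.042 0.17 0.14 -0.08 -1;0.008 -0.333 0.048 0.2 0.16 -0.1 -1;0.009 -0.374 0.054 0.22 0.187 -0.12 -1;0.01 -0.416 0.06 0.25 0.187 -0.123 -1;0.011 -0.458 0.066 0.278 0.187 -0.123 -1;0.0116 -0.499 0.0718 0.278 0.187 -0.123 -1;0.0116 -0.499 0.0718 0.278 0.187 -0.123 -1;0.0116 -0.499 0.0718 0.278 0.187 -0.123 -1"
}}

```text
t: 44.25
position: [0.4683, -0.0129, 0.312]
tool_rot: [0.303, 0.665, 0.588, -0.347]
ft_force: [1.1, -0.7, -0.6]
width: 0.0512
grasp_force: 62.8
```

```bash
python3 - <<'E'
from plan import *
import plant
s=plant.get_state();print(np.round(s['joints'],2),np.round(s['position'],3))
place([.6365,-.0175],-97.25,-1,.12)
E
```

```text
[-0.52  0.35  0.03  1.84  0.72  1.62 -0.84] [ 0.468 -0.013  0.312]
t 44.25 turn [-0.0006 -0.0004  0.0013] shift [0.165  0.838  0.0944] F [ 1.1 -0.7 -0.6] w 0.0512
```

Call:
{"name": "play_rows", "arguments": {
  "targets": "0 0 0 0.03 0.15 0.02 -1;0 0 0 0.06 0.3 0.04 -1;0 0 0 0.1 0.45 0.06 -1;0 0 0 0.13 0.6 0.08 -1;0 0 0 0.165 0.75 0.094 -1;0 0 0 0.165 0.838 0.094 -1;0 0 0 0.165 0.838 0.094 -1;0 0 0 0.165 0.838 0.094 -1"
}}

```text
t: 45.05
position: [0.6349, -0.0317, 0.2757]
tool_rot: [0.304, 0.666, 0.586, -0.346]
ft_force: [0.8, -0.1, -1.0]
width: 0.0516
grasp_force: 62.9
```

```bash
python3 - <<'E'
from top import *
top('t15',.308)
for z in(.12,.01): place([.6365,-.0175],-97.25,-1,z)
E
```

```text
[243 128  18  18 258] [ 0.638 -0.021] [ 0.679 -0.017] [ 0.725 -0.013]
[115 138  17  17 222] [0.593 0.379] [0.63 0.42] [0.672 0.467]
[296 150  16  17 223] [ 0.575 -0.185] [ 0.61  -0.196] [ 0.649 -0.209]
[324 155  17  17 225] [ 0.564 -0.273] [ 0.598 -0.293] [ 0.636 -0.315]
[ 11 199  40  57 347] [0.331 0.668] [0.343 0.736] [0.357 0.812]
[ 72 221  12  33 130] [0.292 0.478] [0.3   0.528] [0.31  0.585]
t 45.1 turn [-0.0004 -0.0006  0.0001] shift [0.0123 0.0002 0.0036] F [-0.8  0.2 -1.2] w 0.0512
t 45.1 turn [-0.0004 -0.0006  0.0001] shift [0.4623 0.0006 0.3199] F [-0.8  0.2 -1.2] w 0.0512
```

Call:
{"name": "play_rows", "arguments": {
  "targets": "0 0 0 0.09 0 0.06 -1;0 0 0 0.18 0 0.12 -1;0 0 0 0.27 0 0.185 -1;0 0 0 0.35 0 0.24 -1;0 0 0 0.42 0 0.29 -1;0 0 0 0.4623 0 0.32 -1;0 0 0 0.4623 0 0.32 -1;0 0 0 0.4623 0 0.32 -1"
}}

```text
t: 45.9
position: [0.6353, -0.0299, 0.1633]
tool_rot: [0.305, 0.666, 0.586, -0.347]
ft_force: [-0.6, -0.2, -0.3]
width: 0.0514
grasp_force: 62.9
```

Call:
{"name": "play_rows", "arguments": {
  "targets": "0 0 0 0.01 0 0.007 -1;0 0 0 0.02 0 0.014 -1;0 0 0 0.03 0 0.021 -1;0 0 0 0.035 0 0.025 -1;0 0 0 0.039 0 0.028 -1;0 0 0 0.043 0 0.031 -1;0 0 0 0.043 0 0.031 -1"
}}

```text
t: 46.6
position: [0.635, -0.0301, 0.1522]
tool_rot: [0.305, 0.665, 0.586, -0.347]
ft_force: [0.5, 0.8, -0.8]
width: 0.0512
grasp_force: 62.9
```

Call:
{"name": "play_rows", "arguments": {
  "targets": "0 0 0 0.004 0 0.003 -1;0 0 0 0.008 0 0.006 -1;0 0 0 0.012 0 0.009 -1;0 0 0 0.012 0 0.009 -1"
}}

```text
t: 47.0
position: [0.6351, -0.0301, 0.1498]
tool_rot: [0.305, 0.666, 0.586, -0.347]
ft_force: [-0.9, 1.4, 4.4]
width: 0.0512
grasp_force: 63.4
```

Call:
{"name": "play_rows", "arguments": {
  "targets": "0 0 0 0.002 0 0.0015 -1;0 0 0 0.004 0 0.003 -1;0 0 0 0.004 0 0.003 -1"
}}

```text
t: 47.3
position: [0.6351, -0.0302, 0.1495]
tool_rot: [0.305, 0.666, 0.586, -0.347]
ft_force: [-4.7, 2.5, 12.8]
width: 0.0514
grasp_force: 64.1
```

Call:
{"name": "play_rows", "arguments": {
  "targets": "0 0 0 0 0 0 0.4;0 0 0 0 0 0 0.55;0 0 0 0 0 0 0.55;0 0 0 0 0 0 0.55;0 0 0 0 0 0 0.55"
}}

```text
t: 47.8
position: [0.635, -0.0302, 0.1482]
tool_rot: [0.305, 0.665, 0.587, -0.347]
ft_force: [0.5, 0.3, 0.6]
width: 0.0661
grasp_force: 0.0
```

Call:
{"name": "play_rows", "arguments": {
  "targets": "0 0 0 0 0 -0.05 0.55;0 0 0 0 0 -0.1 0.55;0 0 0 0 0 -0.2 0.55;0 0 0 0 0 -0.35 0.55;0 0 0 0 0 -0.5 0.6;0 0 0 -0.2 -0.2 -0.65 0.8;0 0 0 -0.4 -0.4 -0.7 1;0 0 0 -0.6 -0.6 -0.7 1;0 0 0 -0.6 -0.8 -0.7 1;0 0 0 -0.6 -0.8 -0.7 1;0 0 0 -0.6 -0.8 -0.7 1"
}}

```text
t: 48.9
position: [0.4816, 0.0364, 0.3284]
tool_rot: [0.305, 0.665, 0.587, -0.345]
ft_force: [0.9, -0.6, -0.3]
width: 0.0858
grasp_force: 0.0
```

```bash
python3 - <<'E'
from top import *
top('t16',.308)
d,_=load('t16');e,_=grab('scene','s16')
o=np.zeros((560,800,3),np.uint8)
o[:280,:]=cv2.resize(d['frame'][110:194,220:460],(800,280),interpolation=cv2.INTER_CUBIC)
o[280:,:560]=cv2.resize(e['frame'][190:300,150:370],(560,280),interpolation=cv2.INTER_CUBIC)
cv2.imwrite('pics/end.png',o)
E
```

```text
[243 142  17  17 219] [ 0.594 -0.022] [ 0.631 -0.018] [ 0.673 -0.014]
[296 150  16  17 219] [ 0.575 -0.185] [ 0.61  -0.196] [ 0.65  -0.209]
[324 155  17  17 224] [ 0.564 -0.273] [ 0.598 -0.292] [ 0.636 -0.315]
[ 11 198  73  58 454] [0.369 0.611] [0.385 0.674] [0.404 0.745]
```

View pics/end.png

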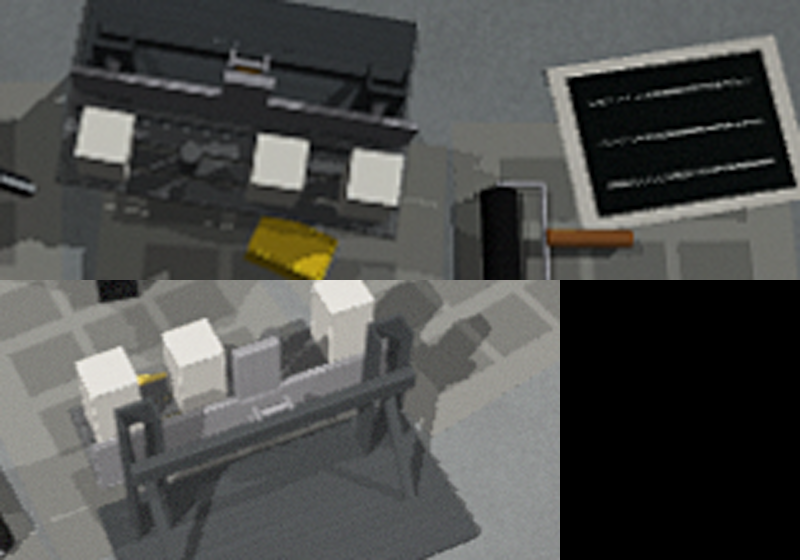

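All three tubs stand mouth down on pegs 1, 2 and 4, at (375,178), (280,162) and (105,135) in the crop. The bracket is locked in the stand and the gripper is clear.

```bash
python3 -c "
import plant;print(plant.job_done())"
```

```text
the job is handed in; nothing more can be done
None
```

The bracket is hooked, pressed home and held by the catch, all three white tubs present sit upside down on pegs 1, 2 and 4, and the job is handed in.

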